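# Gang glass bars in the trim saw's cam-lock vise and empty its cut-off pan

### The job

Set the trim saw up for the next cut: flip the vise's cam lever up, open the sliding jaw and lay all the long glass bars side by side on the vise bed, flat, their long sides parallel to the jaw faces and their middles in line with the jaws; then slide the jaw up snug so that no gap is left between the fixed jaw, the bars and the sliding jaw, and flip the lever right down again to lock it. Also tip all the short cut-offs out of the scoop pan into the grey tub, and put the empty pan back flat on its mat beside the saw, handle outwards as it was. Leave the other things on the bench where they are.

Things in the scene. Friction and masses are not known exactly. Their poses are not given: they have to be found in the camera images.
- saw: bench trim saw, bolted down: green housing 250 mm deep (x), 360 mm wide (y), table top 76 mm above the bench, front to -x. Origin at the centre of its underside. Hood and motor are at its back left: hood top 138 mm above the bench, 75 to 175 mm from the origin along +y, 39 to 73 mm along +x. On the table a dark vise bed, surface 84 mm above the bench; the jaws face each other along the saw's y
- fixed_face (a point): foot of the fixed jaw's face, at the middle of its width, on the bed surface (84 mm above the bench); axes as the saw's. Bars go on its -y side. The fixed jaw is 36 mm wide (x), 24 mm thick and 30 mm high
- jaw (a joint): opening between the jaws in m: 0 = shut, 0.15 = fully open. The sliding jaw opens along the saw's -y. Starts open by 20 to 40 mm. Freed, it slides with 2 to 6 N (it is heavy, about 2 kg) and stays where left; locked, it holds against about 25 N. It can be slid by the lever grip with the lever standing up: the lever is stiff sideways
- jaw_face (a point): foot of the sliding jaw's face, at the middle of its width, on the bed surface; axes as the saw's, +y towards the fixed jaw. The sliding jaw is 36 mm wide (x) and 30 mm high, with its cam bracket 40 mm deep (towards -y)
- lever (a joint): cam lever on the back of the sliding jaw, in rad: 0 = down towards the saw's front (-x), jaw locked; 1.5 = standing, just past vertical, jaw free. The lever's angle above level is 0.25 rad more than this value. The cam bears below about 0.9, more firmly towards 0. It takes 2 to 10 N at the grip and stays where left
- lever_knob (a point): centre of the black T-grip, a barrel 28 mm long (along the saw's y) and 22 mm in diameter, on the end of the cam lever, 85 mm from its hinge axis. The hinge runs parallel to the saw's y, 26 mm behind (-y of) the sliding jaw's face, at the middle of its width, 11 mm above the bed. Lever down, the grip is in front (-x) of the hinge and 32 mm above the bed; standing, straight above it
- pan: aluminium scoop pan, 124 mm long (x), 100 mm wide, sheet 3 mm thick, walls 28 mm high on three sides, open at its +x end (the lip, 62 mm from the origin); a wooden handle bar 16 mm wide, 14 mm high sticks out 62 mm from the back wall along -x. 200 g. Origin at the centre of its underside. Starts on the rubber mat at the saw's right side, lip towards the saw
- pan_handle (a point): grip point in the middle of the pan's handle, 96 mm behind the pan's origin (-x) and 24 mm above its underside; axes as the pan's
- pan_place (a point): where the pan's origin belongs: on the black rubber mat (4 mm thick) at the saw's right (-y) side; axes as the saw's. In place the pan's x axis points along the saw's +y, handle away from the saw
- tub: grey plastic cullet tub, open on top, 170 mm (x) by 150 mm (y) outside, 70 mm high, walls and floor 4 mm, 0.5 kg, loose on the bench at the right. Origin at the centre of its underside
- bar1: bar of white opal glass, 54 mm long (its x axis), 24 mm wide (y), 20 mm high, 65 g; origin at the centre of its underside. Starts lying flat on the bench, in front of the pan and saw. Two to four of bar1..bar4 are there; the others are absent (None)
- bar2: bar of white opal glass, 54 mm long (its x axis), 24 mm wide (y), 20 mm high, 65 g; origin at the centre of its underside. Starts lying flat on the bench, in front of the pan and saw. Two to four of bar1..bar4 are there; the others are absent (None)
- bar3: bar of white opal glass, 54 mm long (its x axis), 24 mm wide (y), 20 mm high, 65 g; origin at the centre of its underside. Starts lying flat on the bench, in front of the pan and saw. Two to four of bar1..bar4 are there; the others are absent (None)
- bar4: bar of white opal glass, 54 mm long (its x axis), 24 mm wide (y), 20 mm high, 65 g; origin at the centre of its underside. Starts lying flat on the bench, in front of the pan and saw. Two to four of bar1..bar4 are there; the others are absent (None)
- cut1: cut-off slice of the same white glass, 24 x 20 x 14 mm high, about 17 g; origin at the centre of its underside. Starts lying in the pan. Three to five of cut1..cut5 are there; the others are absent (None)
- cut2: cut-off slice of the same white glass, 24 x 20 x 14 mm high, about 17 g; origin at the centre of its underside. Starts lying in the pan. Three to five of cut1..cut5 are there; the others are absent (None)
- cut3: cut-off slice of the same white glass, 24 x 20 x 14 mm high, about 17 g; origin at the centre of its underside. Starts lying in the pan. Three to five of cut1..cut5 are there; the others are absent (None)
- cut4: cut-off slice of the same white glass, 24 x 20 x 14 mm high, about 17 g; origin at the centre of its underside. Starts lying in the pan. Three to five of cut1..cut5 are there; the others are absent (None)
- cut5: cut-off slice of the same white glass, 24 x 20 x 14 mm high, about 17 g; origin at the centre of its underside. Starts lying in the pan. Three to five of cut1..cut5 are there; the others are absent (None)
- paddle: bystander: graphite marver paddle with wooden handle, 150 mm long, 18 mm high, lying on the bench
- jar: bystander: small jar with white cap, 60 mm diameter, 75 mm high
- tape: bystander: roll of paper tape, 90 mm diameter, 24 mm high, lying flat
- puck: bystander: cork puck, 44 mm diameter, 20 mm high
There are look-alikes about, which are no part of the job. What is shaped like the bar3 but pink or red is not meant.

How it is judged:
By the outcome, as a careful person would: the job done as asked, in the order asked, and still so for the second after the job is handed in, with the robot touching nothing.
Of bar1, bar2, bar3, bar4 only 2 to 4 are there at a start; the rules pass over those that are not, and their reading is None.
Of cut1, cut2, cut3, cut4, cut5 only 3 to 5 are there at a start; the rules pass over those that are not, and their reading is None.
At some moment in a run one of bar1, bar2, bar3, bar4, tub may be knocked a few centimetres aside while the robot is not near it.
It also fails if it takes over 210 s, if anything falls off the work surface, if the arm or the gripper's body presses on something with over 40 N, if the wrist force passes 120 N, or if a joint passes its speed limit or range.

### The arm

A 6-joint arm with a two-finger parallel gripper is mounted at the origin on the work surface. World frame = base frame: x ahead of the robot, y to its left, z up, the work surface at z = 0. Lengths are in m, angles in degrees, forces in N, time in s.
With the tool pointing down it reaches from about 0.325 to 0.9 m from the base axis. Payload 6.1 kg.
Tool frame: the origin (TCP) lies at the very end of the fingers, on their centre line; the grasp point (between the pads) lies 19 mm behind it; z points along the fingers, y is the line along which they close (so a half turn about z gives the same grasp; the last joint's range is limited). The gripper opens to 87 mm and grips with 3 to 60 N. Pads are 19 mm wide; open, the fingers measure 117 mm over their backs; the gripper's body (75 mm by 190 mm) begins 51 mm behind the grasp point.
Start: joints at [60.613, 12.628, 87.462, -0, 79.91, -7.225], TCP at [0.236, 0.579, 0.223] pointing down, gripper open.
Joint ranges: [-170.65, 170.65], [-52.31, 119.04], [5.05, 147.46], [-71.25, 251.25], [11.57, 151.72], [-153.62, 153.62]. Speed limits (degrees/s): [147.25, 147.25, 172.46, 180, 180, 180].

### API

Orientations are given as a 3x3 rotation matrix whose columns are the frame's x, y, z axes.
In Python, from station import arm gives the robot as it stands.
- The arm moves only by the tool arm_command, never from a script. Its arguments are lists of equal length, an entry for each row: "slide": the shift along the tool's x, y, z in mm, a list of three; "turn": the turn, a rotation vector about the tool's x, y, z in degrees, a list of three; "claw": the finger opening in mm, from 0 to 87. In form: {"slide": [[dx, dy, dz], ...], "turn": [[ax, ay, az], ...], "claw": [claw, ...]}. A call has exactly 8 rows; each row shifts and turns the commanded pose from where the row before left it, along the tool's axes as they then stand; what a row does not reach is not made up. A row lasts 1/10 s, in which the tool goes at most 50 mm and 8.59 degrees, less where a joint would pass 70% of its speed; a pose out of reach is approached as far as the arm can. A call with a gripper value outside its range is refused whole. The fingers move at their own pace and stop on an object; "grip_force" is the grip in N (left out, the last holds). Time passes only in rows, so rows that do not move let the fingers close, or fill a call up. It gives the time, the measured TCP pose, the force, the opening and the grip force at its end, in the units of the state.
- arm.state(): the state, without advancing time (a new reading comes with each control period).
- arm.get_image(name): name is "scene" or "top" or "wrist"; returns a dict with "img" (400x640x3 uint8, blue, green, red), "mtx" (3x3 intrinsics, pixels), "R" (3x3) and "t" (3): a world point X has camera coordinates R X + t. Camera axes: x right, y down, z forward; pixel columns grow to the right and rows downward; lengths in m; the calibration is good to about 2 mm. A picture is of the moment at which its call begins. There is no depth.
- arm.close_job(): hands the job in; it is judged then, once.
Trained networks look in a picture, given as the dict that the camera call returned (one of the last four; its "shot" number tells which), for a name from the list of things; names that differ only in an ending like _2 or _b are one class to them, and where a whole thing is asked for, a point or a joint stands for the part that bears it (a point fixed in the world has none). Each returns a list of dicts, best first, with "p" (0 to 1); they miss things now and then, are a little off and sometimes report something else, mostly with a low value. They report only what shows in the picture. A call takes as long as a camera call. They do not tell look-alikes from the thing itself.
- arm.spot_in(picture, label): "pixel" ([row, column] in pixels, amid what is visible of it).
- arm.pinpoint(picture, label): "pixel" ([row, column] in pixels: a listed point, or the origin of a listed thing).
The state is a dict: "t": time; "joint_positions": joint angles; "qvel": joint speeds; "joint_efforts": joint torques, N m; "position": TCP position; "eef_rot": TCP orientation; "contact_force": force on the tool from outside, world axes, zero at the start; "ft_torque": the same for the moment, N m; "width": finger opening in m; "finger_force": force on a finger pad.
Only numpy, scipy, OpenCV 4.12 (cv2) and the standard library are available. Lean on these libraries where they do the work, as an engineer would, in place of code of your own. Each camera call takes 0.05 s, during which the arm holds its last target. There are 200 camera calls.

## Working session

There is one attempt and no reset: what is moved stays moved. The work goes in short steps, Python scripts to look and compute and a tool call to move; the robot and the scene stay as the last step left them, time stands still between calls to the robot, and variables do not carry over. Pictures are saved under pics/ and viewed, at most 14 in all, crops included, and the job is handed in when it is done.

Besides the shell and the picture viewer there is one more tool, called after "Call:" by a JSON object that holds its "name" and its "arguments", one argument or row to a line. arm_command: Moves the arm, as the interface text tells. Its arguments: {"type":"object","properties":{"slide":{"type":"array"},"turn":{"type":"array"},"claw":{"type":"array"},"grip_force":{"type":"number"}},"required":["slide","turn","claw"]}

```bash
mkdir -p pics; ls; python3 - <<'E'
from station import arm
import cv2,numpy as np
for n in ("scene","top"):
    p=arm.get_image(n); cv2.imwrite(f"pics/{n}0.png",p["img"])
    print(n,p["mtx"].tolist(),p["R"].tolist(),p["t"].tolist())
    for l in ("saw","fixed_face","jaw_face","lever_knob","pan","pan_handle","pan_place","tub","bar1","cut1"):
        print(l,[(np.round(d["pixel"]).tolist(),round(d["p"],2)) for d in arm.pinpoint(p,l)])
print({k:np.round(v,3).tolist() for k,v in arm.state().items()})
E
```

```text
pics
scene [[463.8374759893349, 0.0, 320.2008684791428], [0.0, 463.8374759893349, 199.9969002184826], [0.0, 0.0, 1.0]] [[0.7126623739904786, 0.7014208795135591, -0.011004111989626987], [0.5727313340049437, -0.5908251886713085, -0.5682467909987968], [-0.40508167046556526, 0.398665707346315, -0.8227845975945889]] [-0.30404938683563504, -0.25841199345644916, 1.37463334706549]
saw [([209.0, 432.0], 0.96)]
fixed_face [([172.0, 435.0], 0.58)]
jaw_face [([178.0, 425.0], 0.96)]
lever_knob [([163.0, 392.0], 0.59), ([173.0, 432.0], 0.54), ([264.0, 351.0], 0.35)]
pan [([266.0, 359.0], 0.71)]
pan_handle [([290.0, 329.0], 0.62)]
pan_place []
tub [([336.0, 218.0], 0.98)]
bar1 [([234.0, 278.0], 0.79), ([258.0, 263.0], 0.76), ([207.0, 307.0], 0.69), ([207.0, 263.0], 0.68)]
cut1 [([264.0, 348.0], 0.64), ([275.0, 367.0], 0.48), ([277.0, 344.0], 0.41)]
top [[377.3856027417343, 0.0, 321.58448646868754], [0.0, 377.3856027417343, 195.00691299845823], [0.0, 0.0, 1.0]] [[-0.043540743776585726, -0.9990433425267209, -0.004074725072831042], [-0.9782602062264988, 0.04346201085453393, -0.20277579373822863], [0.2
[... 383 characters left out ...]
 [([147.0, 339.0], 0.97)]
pan_handle [([140.0, 374.0], 0.9)]
pan_place []
tub [([183.0, 467.0], 0.65)]
bar1 [([265.0, 357.0], 0.7), ([230.0, 328.0], 0.62), ([222.0, 365.0], 0.59), ([214.0, 398.0], 0.51)]
cut1 [([152.0, 354.0], 0.56), ([135.0, 338.0], 0.54), ([155.0, 341.0], 0.5)]
{'t': 1.1, 'joint_positions': [60.613, 12.628, 87.463, 0.003, 79.912, -7.226], 'qvel': [-0.011, 0.098, 0.019, 0.033, -0.043, -0.026], 'joint_efforts': [-0.0, -49.459, -38.77, 0.07, 0.047, 0.0], 'position': [0.236, 0.579, 0.223], 'eef_rot': [[-0.926, 0.377, -0.0], [0.377, 0.926, -0.0], [0.0, -0.0, -1.0]], 'contact_force': [0.451, -0.173, -0.252], 'ft_torque': [0.034, 0.03, 0.013], 'finger_force': 0.0, 'width': 0.087}
```

View images.

```bash
python3 - <<'E'
import cv2
a=cv2.imread("pics/scene0.png")[110:390,130:560]; cv2.imwrite("pics/s0.png",cv2.resize(a,None,fx=1.85,fy=1.85,interpolation=2))
a=cv2.imread("pics/top0.png")[80:320,150:560]; cv2.imwrite("pics/t0.png",cv2.resize(a,None,fx=1.95,fy=1.95,interpolation=2))
E
```

```text
(no output)
```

View pics/s0.png

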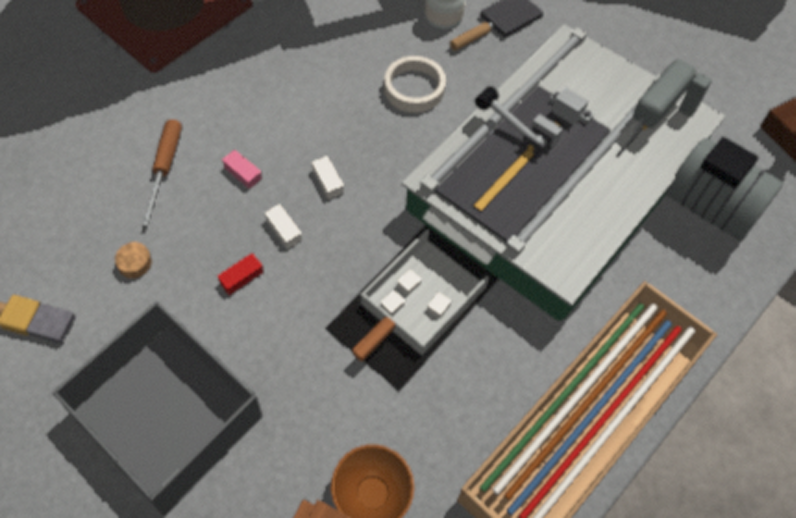

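View pics/t0.png

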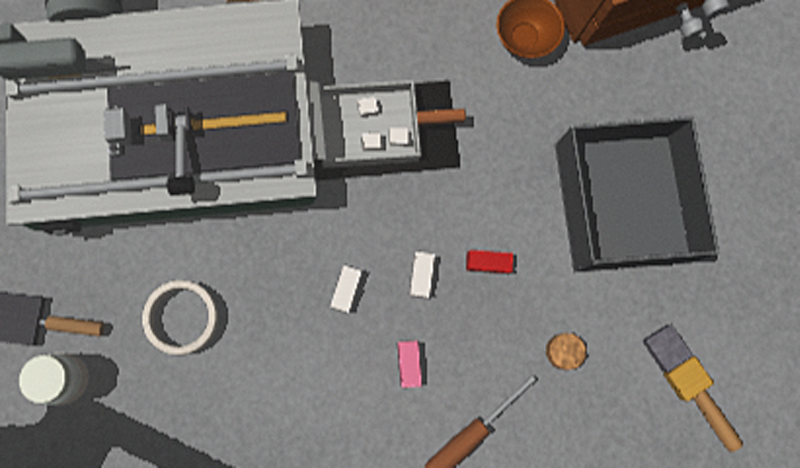

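```bash
cat > h.py <<'E'
from station import arm
import cv2,numpy as np
def w(p,px,z):
    "pixel [row,col] -> world point on plane z"
    d=p["R"].T@np.linalg.solve(p["mtx"],[px[1],px[0],1.]); c=-p["R"].T@p["t"]
    return c+d*(z-c[2])/d[2]
def proj(p,X):
    q=p["mtx"]@(p["R"]@np.asarray(X,float)+p["t"]); return q[[1,0]]/q[2]
def find(p,lab,z,n=4):
    return [(np.round(w(p,d["pixel"],z),4).tolist(),round(d["p"],2)) for d in arm.pinpoint(p,lab)[:n]]
def st():
    s=arm.state(); print("t",round(s["t"],2),"pos",np.round(s["position"],4),"F",np.round(s["contact_force"],1),"w",round(s["width"],4),"ff",round(s["finger_force"],1),"q",np.round(s["joint_positions"],1)); return s
def rows(goal,yaw=None,s=None):
    "shift in tool axes (mm) and turn about tool z to reach goal with tool down; yaw = world angle of tool y"
    s=s or arm.state(); R=s["eef_rot"]; d=R.T@(np.array(goal)-s["position"])*1000
    cur=np.degrees(np.arctan2(R[1,1],R[0,1])); t=0 if yaw is None else -((yaw-cur+90)%180-90)
    print("shift",np.round(d,1),"turn z",np.round(t,1),"cur yaw",round(cur,2)); return d,t
E
python3 - <<'E'
from h import *
T=arm.get_image("top");S=arm.get_image("scene")
for n,p in(("T",T),("S",S)):
    for l,z in(("saw",0),("fixed_face",.084),("jaw_face",.084),("lever_knob",.116),("pan",.004),("pan_handle",.028),("tub",0),("bar1",0),("cut1",.007)): print(n,l,find(p,l,z))
cr=lambda x,y:(80+y/1.95,150+x/1.95)
for a,b,z in(((10,92),(290,62),.1),((15,193),(310,167),.1),((8,225),(315,195),.076),((418,82),(418,160),.032)):
    A=w(T,cr(*a),z);B=w(T,cr(*b),z);print(np.round(A,3),np.round(B,3),np.degrees(np.arctan2(*(A-B)[[1,0]])))
for c in ((318,165),(458,166),(456,82),(315,195),(300,2)): print("mat/saw corner",w(T,cr(*c),.004),w(T,cr(*c),.076))
for n,p in(("T",T),("S",S)):
    h=cv2.cvtColor(p["img"],cv2.COLOR_BGR2HSV); m=((h[...,1]<40)&(h[...,2]>190)).astype("uint8")
    for c in cv2.findContours(m,0,1)[0]:
        if cv2.contourArea(c)>60:
            q=np.array([w(p,(v[0][1],v[0][0]),.02)[:2] for v in c]).astype("float32"); r=cv2.minAreaRect(q*1000); print(n,np.round(np.array(r[0])),np.round(r[1]),round(r[2],1))
W=arm.get_image("wrist"); s=arm.state(); R=np.array(s["eef_rot"]); C=-W["R"].T@W["t"]
print("wrist cam in tool",R.T@(C-s["position"]),(W["R"]@R).round(3).tolist(),W["mtx"][0,0])
E
```

```text
T saw [([0.6493, 0.1653, 0.0], 0.96)]
T fixed_face [([0.621, 0.1913, 0.084], 0.86), ([0.5056, -0.3788, 0.084], 0.19), ([0.3883, 0.2834, 0.084], 0.16)]
T jaw_face [([0.6208, 0.1653, 0.084], 0.65)]
T lever_knob [([0.5323, 0.1214, 0.116], 0.56)]
T pan [([0.6346, -0.0832, 0.004], 0.93)]
T pan_handle [([0.6388, -0.1848, 0.028], 0.64)]
T tub [([0.5272, -0.4118, 0.0], 0.56)]
T bar1 [([0.3353, -0.1204, 0.0], 0.77), ([0.4458, -0.1463, 0.0], 0.71), ([0.4342, -0.055, 0.0], 0.68), ([0.4525, -0.2292, 0.0], 0.58)]
T cut1 [([0.6621, -0.0983, 0.007], 0.46), ([0.6147, -0.095, 0.007], 0.46)]
S saw [([0.6639, 0.166, 0.0], 0.68), ([0.4938, 0.2098, 0.0], 0.57), ([0.4451, -0.1516, 0.0], 0.42)]
S fixed_face [([0.6161, 0.1966, 0.084], 0.73)]
S jaw_face [([0.6172, 0.1699, 0.084], 0.87)]
S lever_knob []
S pan [([0.6356, -0.0844, 0.004], 0.82)]
S pan_handle [([0.6501, -0.1769, 0.028], 0.78)]
S tub [([0.5342, -0.4166, 0.0], 0.75), ([0.6581, 0.1625, 0.0], 0.35)]
S bar1 [([0.4404, -0.1522, -0.0], 0.84), ([0.4215, -0.053, 0.0], 0.79), ([0.463, -0.234, 0.0], 0.7), ([0.3348, -0.1228, 0.0], 0.57)]
S cut1 [([0.6192, -
[... 677 characters left out ...]
77   0.004     ] [ 0.53362104 -0.02153237  0.076     ]
mat/saw corner [ 0.82191478 -0.010002    0.004     ] [ 0.7826687  -0.01227616  0.076     ]
T [336. 317.] [55. 51.] 1.8
T [404. 153.] [86. 86.] 89.4
T [429. -53.] [23. 53.] 69.1
T [ 442. -147.] [23. 54.] 78.9
T [867. -72.] [  5. 303.] 0.1
T [916. -68.] [  5. 303.] 0.0
S [905. -58.] [302.   7.] 89.9
S [856. -64.] [303.   6.] 89.8
S [ 645. -106.] [84. 79.] 1.7
S [ 444. -147.] [23. 53.] 79.4
S [431. -52.] [24. 54.] 69.6
S [730. 166.] [ 88. 291.] 2.8
S [403. 155.] [87. 85.] 44.0
S [304. 341.] [51. 46.] 43.9
wrist cam in tool [ 0.06573561  0.00037142 -0.16186097] [[0.0, 1.0, 0.0], [-0.971, 0.0, -0.241], [-0.241, -0.0, 0.971]] 287.0776280809991
```

Call:
{"name": "arm_command", "arguments": {
  "slide": [
    [0,0,0],
    [0,0,0],
    [0,0,0],
    [-21,-36,0],
    [-21,-36,0],
    [-21,-36,0],
    [-21,-36,0],
    [-21,-36,0]
  ],
  "turn": [
    [0,0,-8.5],
    [0,0,-8.5],
    [0,0,-8.5],
    [0,0,0],
    [0,0,0],
    [0,0,0],
    [0,0,0],
    [0,0,0]
  ],
  "claw": [87,87,87,87,87,87,87,87]
}}

```text
t: 2.95
position: [0.3517, 0.4039, 0.2227]
eef_rot: [[-0.998, -0.059, 0.0], [-0.059, 0.998, 0.0], [-0.0, 0.0, -1.0]]
contact_force: [-0.0, 0.4, -1.2]
width: 0.0872
finger_force: 0.0
```

Call:
{"name": "arm_command", "arguments": {
  "slide": [
    [-21,-36,0],
    [-21,-36,0],
    [-21,-36,0],
    [-21,-36,0],
    [-21,-36,0],
    [-21,-36,0],
    [-21,-36,0],
    [-21,-36,0]
  ],
  "turn": [
    [0,0,0],
    [0,0,0],
    [0,0,0],
    [0,0,0],
    [0,0,0],
    [0,0,0],
    [0,0,0],
    [0,0,0]
  ],
  "claw": [87,87,87,87,87,87,87,87]
}}

```text
t: 3.75
position: [0.5364, 0.126, 0.2228]
eef_rot: [[-0.998, -0.058, 0.001], [-0.058, 0.998, 0.0], [-0.001, 0.0, -1.0]]
contact_force: [0.4, 1.0, 0.3]
width: 0.0869
finger_force: 0.0
```

```bash
python3 - <<'E'
from h import *
s=st(); W=arm.get_image("wrist"); cv2.imwrite("pics/w1.png",W["img"]); rows(s["position"],93.3,s)
for l,z in(("fixed_face",.084),("jaw_face",.084),("lever_knob",.116),("saw",0)): print(l,find(W,l,z),[np.round(d["pixel"]).tolist() for d in arm.pinpoint(W,l)])
W2=arm.get_image("wrist");T=arm.get_image("top")
for l,z in(("fixed_face",.084),("jaw_face",.084),("lever_knob",.116)): print(l,find(W2,l,z),find(T,l,z))
E
```

```text
t 3.75 pos [0.5364 0.126  0.2228] F [0.4 1.  0.3] w 0.0869 ff 0.0 q [  5.    2.5  98.6   0.   78.9 -88.3]
shift [0. 0. 0.] turn z 0.0 cur yaw 93.33
fixed_face [([0.6242, 0.193, 0.084], 0.79)] [[265.0, 371.0]]
jaw_face [] []
lever_knob [([0.5433, 0.1277, 0.116], 0.76)] [[202.0, 318.0]]
saw [([0.6548, 0.1642, 0.0], 0.83), ([0.5742, 0.1301, 0.0], 0.56)] [[256.0, 339.0], [201.0, 319.0]]
fixed_face [([0.6215, 0.1946, 0.084], 0.61)] [([0.5903, -0.1191, 0.084], 0.68)]
jaw_face [([0.6272, 0.1592, 0.084], 0.9), ([0.4232, 0.2777, 0.084], 0.59)] []
lever_knob [([0.5457, 0.1249, 0.116], 0.59)] [([0.5366, 0.1274, 0.116], 0.74)]
```

View pics/w1.png

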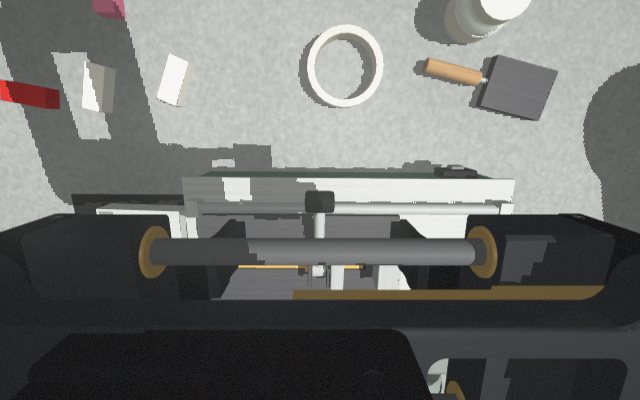

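Call:
{"name": "arm_command", "arguments": {
  "slide": [
    [-6.5,1.5,30],
    [0,0,35],
    [0,0,30],
    [0,0,21],
    [0,0,0],
    [0,0,0],
    [0,0,0],
    [0,0,0]
  ],
  "turn": [
    [0,0,0],
    [0,0,0],
    [0,0,0],
    [0,0,0],
    [0,0,0],
    [0,0,0],
    [0,0,0],
    [0,0,0]
  ],
  "claw": [70,60,60,60,60,25,20,20],
  "grip_force": 12
}}

```text
t: 5.4
position: [0.5433, 0.1295, 0.1084]
eef_rot: [[-0.998, -0.058, 0.003], [-0.058, 0.998, 0.0], [-0.003, 0.0, -1.0]]
contact_force: [-0.8, -0.6, 0.0]
width: 0.0435
finger_force: 0.0
```

```bash
python3 - <<'E'
from h import *
s=st()
# arc plan for lever: offsets from a0 to a1 in saw frame (tool -x = saw x, tool -z = up)
for n,(a,b) in {"up":(.25,1.8)}.items():
    A=np.linspace(a,b,17); P=np.c_[.085*np.cos(A),-.085*np.sin(A)]*1000  # tool x (= -saw x), tool z(down)
    print(np.diff(P,axis=0).round(1).tolist())
E
```

```text
t 5.4 pos [0.5433 0.1295 0.1084] F [-0.8 -0.6  0. ] w 0.0435 ff 0.0 q [  5.3   9.8 103.6  -0.   66.4 -88. ]
[[-2.4, -7.9], [-3.2, -7.6], [-3.9, -7.3], [-4.6, -6.8], [-5.2, -6.4], [-5.8, -5.8], [-6.3, -5.2], [-6.8, -4.6], [-7.2, -3.9], [-7.6, -3.2], [-7.9, -2.5], [-8.1, -1.7], [-8.2, -0.9], [-8.2, -0.1], [-8.2, 0.7], [-8.1, 1.5]]
```

Call:
{"name": "arm_command", "arguments": {
  "slide": [
    [0,0,0],
    [0,0,0],
    [0,0,0],
    [0,0,0],
    [0,0,0],
    [0,0,0],
    [-2.4,0,-7.9],
    [-3.2,0,-7.6]
  ],
  "turn": [
    [0,0,0],
    [0,0,0],
    [0,0,0],
    [0,0,0],
    [0,0,0],
    [0,0,0],
    [0,0,0],
    [0,0,0]
  ],
  "claw": [20,20,20,20,20,20,20,20],
  "grip_force": 15
}}

```text
t: 6.2
position: [0.5465, 0.1289, 0.1206]
eef_rot: [[-0.998, -0.058, -0.003], [-0.058, 0.998, -0.001], [0.003, -0.001, -1.0]]
contact_force: [2.5, -3.9, -9.4]
width: 0.0279
finger_force: 15.0
```

Call:
{"name": "arm_command", "arguments": {
  "slide": [
    [-3.9,0,-7.3],
    [-4.6,0,-6.8],
    [-5.2,0,-6.4],
    [-5.8,0,-5.8],
    [-6.3,0,-5.2],
    [-6.8,0,-4.6],
    [-7.2,0,-3.9],
    [-7.6,0,-3.2]
  ],
  "turn": [
    [0,0,0],
    [0,0,0],
    [0,0,0],
    [0,0,0],
    [0,0,0],
    [0,0,0],
    [0,0,0],
    [0,0,0]
  ],
  "claw": [20,20,20,20,20,20,20,20]
}}

```text
t: 7.0
position: [0.5956, 0.133, 0.1665]
eef_rot: [[-0.998, -0.059, 0.001], [-0.059, 0.998, 0.001], [-0.001, 0.001, -1.0]]
contact_force: [-3.9, -1.9, -0.2]
width: 0.0278
finger_force: 15.0
```

Call:
{"name": "arm_command", "arguments": {
  "slide": [
    [-7.9,0,-2.5],
    [-8.1,0,-1.7],
    [-8.2,0,-0.9],
    [-8.2,0,-0.1],
    [-8.2,0,0.7],
    [-5,0,0.9],
    [0,0,0],
    [0,0,0]
  ],
  "turn": [
    [0,0,0],
    [0,0,0],
    [0,0,0],
    [0,0,0],
    [0,0,0],
    [0,0,0],
    [0,0,0],
    [0,0,0]
  ],
  "claw": [20,20,20,20,20,20,20,20]
}}

```text
t: 7.8
position: [0.6428, 0.1353, 0.1703]
eef_rot: [[-0.998, -0.058, 0.005], [-0.058, 0.998, 0.001], [-0.005, 0.0, -1.0]]
contact_force: [0.4, -0.9, 4.3]
width: 0.0276
finger_force: 15.0
```

```bash
python3 - <<'E'
from h import *
s=st(); W=arm.get_image("wrist"); cv2.imwrite("pics/w2.png",W["img"])
E
```

```text
t 7.8 pos [0.6428 0.1353 0.1703] F [ 0.4 -0.9  4.3] w 0.0276 ff 15.0 q [  5.   18.9  85.6   0.   75.2 -88.3]
```

Call:
{"name": "arm_command", "arguments": {
  "slide": [
    [0,-5,0],
    [0,-10,0],
    [0,-12,0],
    [0,-12,0],
    [0,-12,0],
    [0,-12,0],
    [0,-10,0],
    [0,-5,0]
  ],
  "turn": [
    [0,0,0],
    [0,0,0],
    [0,0,0],
    [0,0,0],
    [0,0,0],
    [0,0,0],
    [0,0,0],
    [0,0,0]
  ],
  "claw": [20,20,20,20,20,20,20,20],
  "grip_force": 25
}}

```text
t: 8.65
position: [0.6466, 0.0568, 0.1702]
eef_rot: [[-0.998, -0.058, 0.004], [-0.058, 0.998, 0.001], [-0.004, 0.001, -1.0]]
contact_force: [-0.8, 1.8, 6.8]
width: 0.0275
finger_force: 25.0
```

Call:
{"name": "arm_command", "arguments": {
  "slide": [
    [0,0,0],
    [0,0,0],
    [0,0,0],
    [0,0,0],
    [0,0,-15],
    [0,0,-25],
    [0,0,-30],
    [0,0,-30]
  ],
  "turn": [
    [0,0,0],
    [0,0,0],
    [0,0,0],
    [0,0,0],
    [0,0,0],
    [0,0,0],
    [0,0,0],
    [0,0,0]
  ],
  "claw": [20,60,80,80,80,80,80,80]
}}

```text
t: 9.45
position: [0.6448, 0.0574, 0.2707]
eef_rot: [[-0.998, -0.058, 0.0], [-0.058, 0.998, 0.0], [-0.0, 0.0, -1.0]]
contact_force: [0.4, 0.3, -0.4]
width: 0.0749
finger_force: 0.0
```

```bash
python3 - <<'E'
from h import *
s=st(); T=arm.get_image("top");S=arm.get_image("scene");cv2.imwrite("pics/s3.png",cv2.resize(S["img"][110:330,230:560],None,fx=2.2,fy=2.2))
for p in(T,S):
    for l,z in(("fixed_face",.084),("jaw_face",.084),("lever_knob",.179)): print(l,find(p,l,z))
    h=cv2.cvtColor(p["img"],cv2.COLOR_BGR2HSV); m=((h[...,1]<40)&(h[...,2]>190)).astype("uint8")
    for c in cv2.findContours(m,0,1)[0]:
        if 200>cv2.contourArea(c)>60:
            q=np.array([w(p,(v[0][1],v[0][0]),.02)[:2] for v in c]).astype("float32"); r=cv2.minAreaRect(q*1000); print(np.round(np.array(r[0])),np.round(r[1]),round(r[2],1))
E
```

```text
t 9.45 pos [0.6448 0.0574 0.2707] F [ 0.4  0.3 -0.4] w 0.0749 ff 0.0 q [ -1.9  14.2  80.5   0.   85.3 -95.2]
fixed_face []
jaw_face [([0.6295, 0.0856, 0.084], 0.63)]
lever_knob [([0.6321, 0.0547, 0.179], 0.5)]
[  70. -490.] [58. 35.] 39.7
[  84. -558.] [31. 37.] 80.4
[  98. -718.] [27. 29.] 82.1
[311. 659.] [49. 99.] 20.8
[355. 687.] [26. 65.] 16.4
[647. -92.] [23. 45.] 87.1
[ 799. -558.] [41. 27.] 16.7
[ 867. -131.] [190.   9.] 90.0
[ 916. -126.] [ 10. 187.] 0.1
[956. 687.] [59. 36.] 87.4
fixed_face [([0.6315, 0.1948, 0.084], 0.78)]
jaw_face [([0.6153, 0.0918, 0.084], 0.8)]
lever_knob [([0.6389, 0.0527, 0.179], 0.51), ([0.602, -0.4302, 0.179], 0.24)]
[656. -96.] [30. 31.] 0.9
[ 444. -147.] [24. 56.] 78.8
[431. -52.] [25. 56.] 69.6
[303. 343.] [56. 51.] 43.9
```

View pics/s3.png

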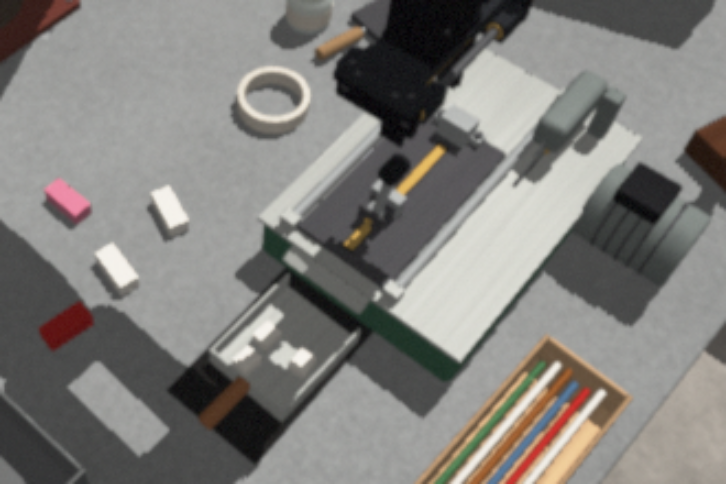

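Call:
{"name": "arm_command", "arguments": {
  "slide": [
    [31.5,-13.9,0],
    [31.5,-13.9,0],
    [31.5,-13.9,0],
    [31.5,-13.9,0],
    [31.5,-13.9,0],
    [31.5,-13.9,0],
    [31.5,-13.9,0],
    [0,0,0]
  ],
  "turn": [
    [0,0,0],
    [0,0,0],
    [0,0,0],
    [0,0,0],
    [0,0,0],
    [0,0,0],
    [0,0,0],
    [0,0,8.13]
  ],
  "claw": [87,87,87,87,87,87,87,87]
}}

```text
t: 10.65
position: [0.4274, -0.0537, 0.2678]
eef_rot: [[-0.996, 0.086, -0.003], [0.086, 0.996, -0.0], [0.003, -0.0, -1.0]]
contact_force: [0.3, 0.5, 0.5]
width: 0.0869
finger_force: 0.0
```

Call:
{"name": "arm_command", "arguments": {
  "slide": [
    [0,0,0],
    [0,0,0],
    [0,0,0],
    [0,0,0],
    [0,0,0],
    [0,0,0],
    [0,0,0],
    [0,0,0]
  ],
  "turn": [
    [0,0,8.13],
    [0,0,8.13],
    [0,0,8.13],
    [0,0,8.13],
    [0,0,8.13],
    [0,0,8.13],
    [0,0,8.13],
    [0,0,8.13]
  ],
  "claw": [87,87,87,87,87,87,87,87]
}}

```text
t: 11.45
position: [0.4299, -0.0525, 0.2678]
eef_rot: [[-0.339, 0.941, -0.002], [0.941, 0.339, 0.001], [0.001, -0.002, -1.0]]
contact_force: [-0.5, 1.0, -0.4]
width: 0.0868
finger_force: 0.0
```

Call:
{"name": "arm_command", "arguments": {
  "slide": [
    [0,0,30],
    [0,0,30],
    [0,0,30],
    [0,0,30],
    [0,0,30],
    [0,0,0],
    [0,0,0],
    [0,0,0]
  ],
  "turn": [
    [0,0,8.13],
    [0,0,8.13],
    [0,0,8.13],
    [0,0,8.13],
    [0,0,8.13],
    [0,0,0],
    [0,0,0],
    [0,0,0]
  ],
  "claw": [87,87,87,87,87,87,87,87]
}}

```text
t: 12.25
position: [0.4315, -0.0531, 0.1204]
eef_rot: [[0.347, 0.938, 0.002], [0.938, -0.347, -0.001], [0.0, 0.002, -1.0]]
contact_force: [0.6, -0.2, 0.4]
width: 0.0872
finger_force: 0.0
```

```bash
cat >> h.py <<'E'
def whites(p,z=.02,lo=300,hi=2500):
    "white blobs -> rect (mm) on plane z"
    h=cv2.cvtColor(p["img"],cv2.COLOR_BGR2HSV); m=((h[...,1]<45)&(h[...,2]>185)).astype("uint8")
    for c in cv2.findContours(m,0,1)[0]:
        if cv2.contourArea(c)<30: continue
        q=np.array([w(p,(v[0][1],v[0][0]),z)[:2] for v in c]).astype("float32")*1000; r=cv2.minAreaRect(q)
        if lo<r[1][0]*r[1][1]<hi:
            a=r[2]+(0 if r[1][0]>r[1][1] else 90); print("white",np.round(r[0],1),np.round(r[1],1),"long dir",round((a+90)%180-90,1))
E
python3 - <<'E'
from h import *
s=st(); W=arm.get_image("wrist"); cv2.imwrite("pics/w4.png",W["img"]); whites(W)
S=arm.get_image("scene");whites(S); print(find(W,"bar1",0)); print("yaw",np.degrees(np.arctan2(s["eef_rot"][1][1],s["eef_rot"][0][1])))
E
```

```text
t 12.25 pos [ 0.4315 -0.0531  0.1204] F [ 0.6 -0.2  0.4] w 0.0872 ff 0.0 q [-17.4  -8.5 120.6  -0.   67.7   2.9]
white [430.8 -49.7] [31.7 53.3] long dir -19.2
white [391.7 122.2] [24.7 79.6] long dir -20.2
white [905.7 -58.8] [304.2   7.3] long dir 89.9
white [856.6 -63.7] [304.9   7.4] long dir 89.7
white [655.7  20.2] [39.4 10.2] long dir 1.1
white [590.6  17.6] [66.3 10.7] long dir 2.3
white [431.3 -52.4] [24.9 55.6] long dir -20.1
[([0.445, -0.1491, 0.0], 0.97), ([0.3359, -0.1263, 0.0], 0.68), ([0.4301, -0.0537, 0.0], 0.64)]
yaw -20.320161560719633
```

View pics/w4.png

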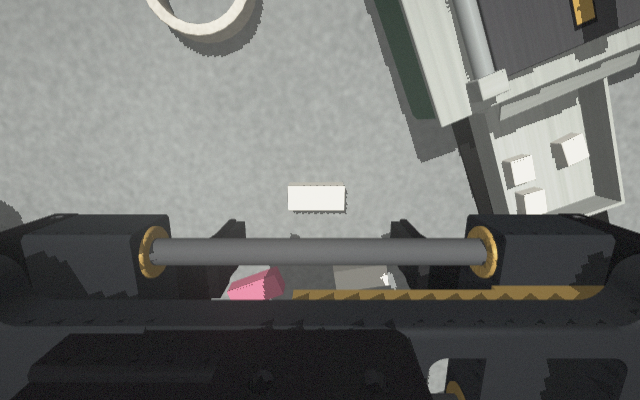

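Call:
{"name": "arm_command", "arguments": {
  "slide": [
    [0,0,35],
    [0,0,35],
    [0,0,30],
    [0,0,15.5],
    [0,0,0],
    [0,0,0],
    [0,0,0],
    [0,0,0]
  ],
  "turn": [
    [0,0,0],
    [0,0,0],
    [0,0,0],
    [0,0,0],
    [0,0,0],
    [0,0,0],
    [0,0,0],
    [0,0,0]
  ],
  "claw": [87,87,87,87,87,45,45,45],
  "grip_force": 20
}}

```text
t: 13.2
position: [0.4315, -0.053, 0.0046]
eef_rot: [[0.35, 0.937, 0.002], [0.937, -0.35, -0.001], [0.0, 0.002, -1.0]]
contact_force: [0.1, -0.1, 0.1]
width: 0.07
finger_force: 0.0
```

Call:
{"name": "arm_command", "arguments": {
  "slide": [
    [0,0,0],
    [0,0,0],
    [0,0,0],
    [0,0,-30],
    [0,0,-40],
    [0,0,-40],
    [0,0,-40],
    [0,0,-40]
  ],
  "turn": [
    [0,0,0],
    [0,0,0],
    [0,0,0],
    [0,0,0],
    [0,0,0],
    [0,0,0],
    [0,0,0],
    [0,0,0]
  ],
  "claw": [45,45,45,45,45,45,45,45]
}}

```text
t: 14.0
position: [0.43, -0.0526, 0.1948]
eef_rot: [[0.35, 0.937, -0.0], [0.937, -0.35, 0.0], [-0.0, -0.0, -1.0]]
contact_force: [-0.2, 0.2, -0.1]
width: 0.0541
finger_force: 20.0
```

```bash
python3 - <<'E'
from h import *
s=st(); T=arm.get_image("top");S=arm.get_image("scene");W=arm.get_image("wrist");cv2.imwrite("pics/t5.png",cv2.resize(T["img"][60:240,140:400],None,fx=3,fy=3))
cv2.imwrite("pics/s5.png",S["img"])
for p in(T,S,W):
    for l,z in(("fixed_face",.084),("jaw_face",.084),("lever_knob",.179)): print(l,find(p,l,z))
E
```

```text
t 14.0 pos [ 0.43   -0.0526  0.1948] F [-0.2  0.2 -0.1] w 0.0541 ff 20.0 q [-17.4 -13.5 116.4   0.   77.    3.1]
fixed_face [([0.6196, 0.1932, 0.084], 0.9)]
jaw_face [([0.6319, 0.0851, 0.084], 0.63), ([0.3364, -0.2869, 0.084], 0.52)]
lever_knob [([0.6322, 0.0569, 0.179], 0.62)]
fixed_face [([0.6231, 0.1952, 0.084], 0.62)]
jaw_face [([0.6195, 0.0951, 0.084], 0.72)]
lever_knob [([0.6374, 0.0532, 0.179], 0.8), ([0.654, 0.1242, 0.179], 0.37)]
fixed_face []
jaw_face [([0.6168, -0.0683, 0.084], 0.46)]
lever_knob []
```

View pics/t5.png

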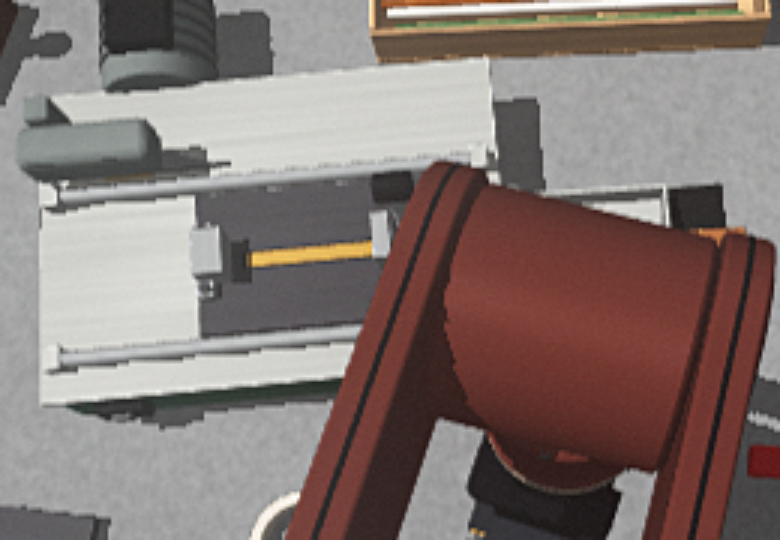

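```bash
python3 - <<'E'
from h import *
s=st(); T=arm.get_image("top")
f=lambda x,y,z:np.round(w(T,(60+y/3,140+x/3),z),4)
for a in((221,227),(221,275),(192,228),(192,278)): print(a,f(*a,.114))
print("foot",f(230,240,.084),f(230,283,.084))
print(proj(T,[.6215,.194,.084]),proj(T,[.6215,.194,.114]),"crop",[(c-o)*3 for c,o in zip(proj(T,[.6215,.194,.084]),(60,140))])
print("saw origin from housing: front edge mid etc", f(40,405,.076),f(490,60,.076),f(40,100,.076))
rows([.6229,.178,.19],3.3,s)
E
```

```text
t 14.6 pos [ 0.43   -0.0526  0.1924] F [0.5 0.  1.1] w 0.0537 ff 20.0 q [-17.4 -13.3 116.5  -0.   76.8   3.1]
(221, 227) [0.637  0.1945 0.114 ]
(221, 275) [0.5991 0.194  0.114 ]
(192, 228) [0.6371 0.2163 0.114 ]
(192, 278) [0.5977 0.2156 0.114 ]
foot [0.6376 0.196  0.084 ] [0.6026 0.1956 0.084 ]
[146.54089635 217.4587036 ] [142.15931068 213.80102274] crop [np.float64(259.6226890390433), np.float64(232.3761107948096)]
saw origin from housing: front edge mid etc [0.5144 0.3416 0.076 ] [ 0.7854 -0.0111  0.076 ] [0.7669 0.3534 0.076 ]
shift [283.5 100.1   2.2] turn z -23.8 cur yaw -20.48
```

Call:
{"name": "arm_command", "arguments": {
  "slide": [
    [0,0,-6],
    [0,0,-6],
    [0,0,-6],
    [27.4,25.5,0],
    [27.4,25.5,0],
    [27.4,25.5,0],
    [27.4,25.5,0],
    [27.4,25.5,0]
  ],
  "turn": [
    [0,0,-7.93],
    [0,0,-7.93],
    [0,0,-7.93],
    [0,0,0],
    [0,0,0],
    [0,0,0],
    [0,0,0],
    [0,0,0]
  ],
  "claw": [45,45,45,45,45,45,45,45],
  "grip_force": 25
}}

```text
t: 15.45
position: [0.5506, 0.0927, 0.211]
eef_rot: [[-0.058, 0.998, -0.0], [0.998, 0.058, -0.0], [-0.0, -0.0, -1.0]]
contact_force: [0.6, -0.5, -0.4]
width: 0.0539
finger_force: 25.0
```

Call:
{"name": "arm_command", "arguments": {
  "slide": [
    [27.4,25.5,0],
    [27.4,25.5,0],
    [27.4,25.5,0],
    [0,0,25],
    [0,0,30],
    [0,0,25],
    [0,0,0],
    [0,0,0]
  ],
  "turn": [
    [0,0,0],
    [0,0,0],
    [0,0,0],
    [0,0,0],
    [0,0,0],
    [0,0,0],
    [0,0,0],
    [0,0,0]
  ],
  "claw": [45,45,45,45,45,45,45,45]
}}

```text
t: 16.25
position: [0.6212, 0.1778, 0.131]
eef_rot: [[-0.058, 0.998, -0.001], [0.998, 0.058, -0.0], [-0.0, -0.001, -1.0]]
contact_force: [-0.1, -0.1, -0.1]
width: 0.0537
finger_force: 25.0
```

```bash
python3 - <<'E'
from h import *
s=st(); W=arm.get_image("wrist"); cv2.imwrite("pics/w6.png",W["img"]); T=arm.get_image("top")
for p in(T,W):
    for l,z in(("fixed_face",.084),("jaw_face",.084)): print(l,find(p,l,z))
rows([.6214,.1785,.095],3.2,s)
E
```

```text
t 16.25 pos [0.6212 0.1778 0.131 ] F [-0.1 -0.1 -0.1] w 0.0537 ff 25.0 q [ 9.  19.8 88.8  0.  71.5  5.7]
fixed_face [([0.6222, 0.1962, 0.084], 0.89)]
jaw_face [([0.6318, 0.0949, 0.084], 0.78)]
fixed_face [([0.6227, 0.1938, 0.084], 0.97)]
jaw_face []
shift [ 0.7  0.3 36. ] turn z 0.1 cur yaw 3.31
```

View pics/w6.png

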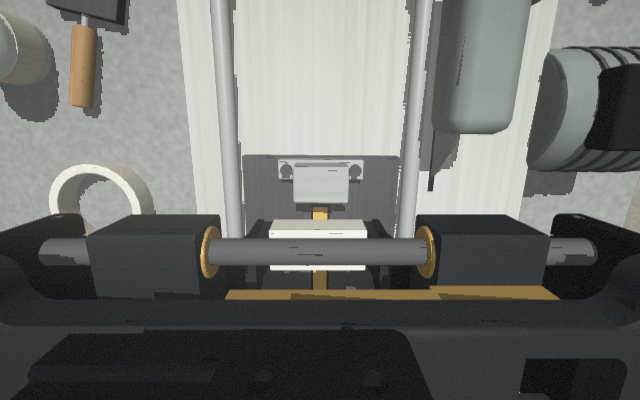

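Call:
{"name": "arm_command", "arguments": {
  "slide": [
    [0.7,1.2,15],
    [0,0,14],
    [0,0,8],
    [0,0,3],
    [0,0,1.5],
    [0,0,0],
    [0,0,0],
    [0,0,0]
  ],
  "turn": [
    [0,0,0],
    [0,0,0],
    [0,0,0],
    [0,0,0],
    [0,0,0],
    [0,0,0],
    [0,0,0],
    [0,0,0]
  ],
  "claw": [45,45,45,45,45,45,45,45]
}}

```text
t: 17.35
position: [0.6231, 0.1788, 0.0906]
eef_rot: [[-0.058, 0.998, 0.001], [0.998, 0.058, 0.0], [0.0, 0.001, -1.0]]
contact_force: [0.5, 0.2, 0.0]
width: 0.0539
finger_force: 25.0
```

```bash
python3 - <<'E'
from h import *
s=st()
E
```

```text
t 17.35 pos [0.6231 0.1788 0.0906] F [0.5 0.2 0. ] w 0.0539 ff 25.0 q [ 9.  22.5 90.1  0.  67.4  5.7]
```

Call:
{"name": "arm_command", "arguments": {
  "slide": [
    [0,0,1.5],
    [0,0,0],
    [0,0,0],
    [0,0,0],
    [0,0,-20],
    [0,0,-30],
    [0,0,-35],
    [0,0,-35]
  ],
  "turn": [
    [0,0,0],
    [0,0,0],
    [0,0,0],
    [0,0,0],
    [0,0,0],
    [0,0,0],
    [0,0,0],
    [0,0,0]
  ],
  "claw": [45,45,80,80,80,80,80,80]
}}

```text
t: 18.15
position: [0.6224, 0.1786, 0.2094]
eef_rot: [[-0.058, 0.998, -0.001], [0.998, 0.058, -0.0], [-0.0, -0.001, -1.0]]
contact_force: [0.4, -0.2, -0.1]
width: 0.0792
finger_force: 0.0
```

Call:
{"name": "arm_command", "arguments": {
  "slide": [
    [-35,-22,0],
    [-35,-22,0],
    [-35,-22,0],
    [-35,-22,0],
    [-35,-22,0],
    [-35,-22,0],
    [-35,-22,0],
    [-35,-22,0]
  ],
  "turn": [
    [0,0,0],
    [0,0,0],
    [0,0,0],
    [0,0,0],
    [0,0,0],
    [0,0,0],
    [0,0,0],
    [0,0,0]
  ],
  "claw": [87,87,87,87,87,87,87,87]
}}

```text
t: 18.95
position: [0.4623, -0.1123, 0.2088]
eef_rot: [[-0.058, 0.998, 0.001], [0.998, 0.058, -0.001], [-0.001, 0.001, -1.0]]
contact_force: [0.6, 0.6, -0.3]
width: 0.0871
finger_force: 0.0
```

Call:
{"name": "arm_command", "arguments": {
  "slide": [
    [-35,-22,0],
    [0,0,30],
    [0,0,30],
    [0,0,30],
    [0,0,0],
    [0,0,0],
    [0,0,0],
    [0,0,0]
  ],
  "turn": [
    [0,0,0],
    [0,0,7.15],
    [0,0,7.15],
    [0,0,0],
    [0,0,0],
    [0,0,0],
    [0,0,0],
    [0,0,0]
  ],
  "claw": [87,87,87,87,87,87,87,87]
}}

```text
t: 19.75
position: [0.4445, -0.1478, 0.1203]
eef_rot: [[0.19, 0.982, 0.003], [0.982, -0.19, -0.002], [-0.001, 0.003, -1.0]]
contact_force: [0.7, 0.9, -0.0]
width: 0.0871
finger_force: 0.0
```

```bash
python3 - <<'E'
from h import *
s=st(); W=arm.get_image("wrist"); cv2.imwrite("pics/w7.png",W["img"]); whites(W)
S=arm.get_image("scene");whites(S); print("on bed");whites(S,.104); T=arm.get_image("top");print("top");whites(T);whites(T,.104)
rows([.444,-.147,.12],-11,s); cv2.imwrite("pics/s7.png",cv2.resize(S["img"][130:310,250:530],None,fx=2.5,fy=2.5)); print(find(S,"tub",0),find(T,"tub",0))
E
```

```text
t 19.75 pos [ 0.4445 -0.1478  0.1203] F [ 0.7  0.9 -0. ] w 0.0871 ff 0.0 q [-28.   -3.5 116.1  -0.   67.2 -17.1]
white [ 444.1 -146.1] [29.2 55.2] long dir -9.9
white [906.  -58.1] [305.7   7.8] long dir 89.9
white [856.9 -63.7] [304.9   7.5] long dir 89.9
white [ 444.4 -147.2] [24.8 55.7] long dir -10.6
white [616.5  18.8] [118.1  10.9] long dir 2.8
white [596.1 241.3] [58.3 26.3] long dir 3.7
on bed
white [907.4 -95.6] [279.    7.1] long dir 89.9
white [ 862.5 -100.7] [278.2   6.8] long dir 89.9
white [ 486.1 -177. ] [22.6 50.9] long dir -10.6
white [643.1 -25.4] [107.7  10. ] long dir 2.8
white [624.6 177.5] [53.2 24. ] long dir 3.7
white [356.8 270.2] [51.4 46.3] long dir 43.9
top
white [ 523.6 -773.1] [ 15.  129.4] long dir -53.8
white [652.1 200.5] [60.5 25.1] long dir 0.7
white [662.7  88.7] [12.6 34.7] long dir -0.7
white [867.3 -72.1] [  7.8 302.9] long dir -89.9
white [ 504.9 -704.5] [ 13.6 117.4] long dir -53.8
white [621.3 178.2] [54.8 22.8] long dir 0.7
white [630.9  76.8] [11.4 31.4] long dir -0.7
white [816.4 -69. ] [  7.1 274.6] long dir -89.9
white [860.5 -65.1] [  7.7 275. ] long dir -90.0
shift [ 0.7 -0.7  0.3] turn z 0.0 cur yaw -10.96
[([0.5283, -0.4115, 0.0], 0.77)] [([0.529, -0.4176, 0.0], 0.77)]
```

View pics/s7.png

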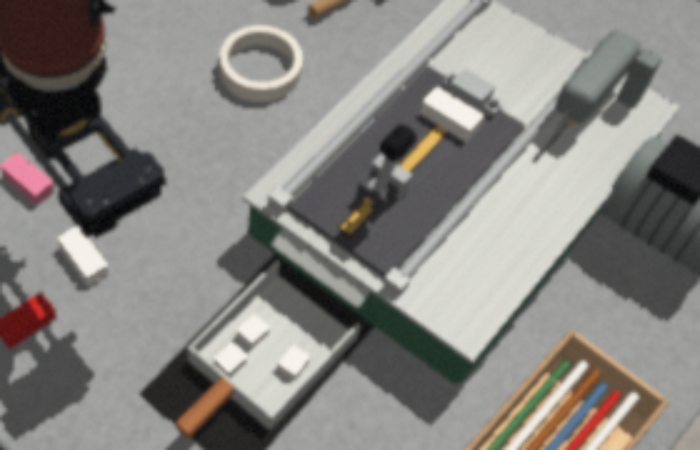

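Call:
{"name": "arm_command", "arguments": {
  "slide": [
    [0.7,-0.7,35],
    [0,0,35],
    [0,0,30],
    [0,0,15.5],
    [0,0,0],
    [0,0,0],
    [0,0,0],
    [0,0,0]
  ],
  "turn": [
    [0,0,0],
    [0,0,0],
    [0,0,0],
    [0,0,0],
    [0,0,0],
    [0,0,0],
    [0,0,0],
    [0,0,0]
  ],
  "claw": [87,87,87,87,87,45,45,45]
}}

```text
t: 20.8
position: [0.4428, -0.1465, 0.0031]
eef_rot: [[0.191, 0.982, 0.0], [0.982, -0.191, -0.0], [-0.0, 0.001, -1.0]]
contact_force: [-0.5, -0.3, 0.2]
width: 0.0704
finger_force: 0.0
```

Call:
{"name": "arm_command", "arguments": {
  "slide": [
    [0,0,0],
    [0,0,0],
    [0,0,0],
    [0,0,-35],
    [0,0,-42],
    [0,0,-44],
    [0,0,-44],
    [0,0,-40]
  ],
  "turn": [
    [0,0,0],
    [0,0,0],
    [0,0,0],
    [0,0,0],
    [0,0,0],
    [0,0,0],
    [0,0,-7.1],
    [0,0,-7.1]
  ],
  "claw": [45,45,45,45,45,45,45,45]
}}

```text
t: 21.6
position: [0.4425, -0.1463, 0.21]
eef_rot: [[-0.061, 0.998, 0.001], [0.998, 0.061, -0.0], [-0.0, 0.001, -1.0]]
contact_force: [1.5, -1.2, -0.2]
width: 0.0532
finger_force: 25.0
```

```bash
python3 - <<'E'
from h import *
s=st(); rows([.6245,.1510,.205],3.3,s)
E
```

```text
t 21.6 pos [ 0.4425 -0.1463  0.21  ] F [ 1.5 -1.2 -0.2] w 0.0532 ff 25.0 q [-28.   -9.2 111.2   0.   78.  -31.5]
shift [285.7 199.8   5. ] turn z 0.2 cur yaw 3.49
```

Call:
{"name": "arm_command", "arguments": {
  "slide": [
    [35.7,25,0],
    [35.7,25,0],
    [35.7,25,0],
    [35.7,25,0],
    [35.7,25,0],
    [35.7,25,0],
    [35.7,25,0],
    [35.7,25,0]
  ],
  "turn": [
    [0,0,0.2],
    [0,0,0],
    [0,0,0],
    [0,0,0],
    [0,0,0],
    [0,0,0],
    [0,0,0],
    [0,0,0]
  ],
  "claw": [45,45,45,45,45,45,45,45]
}}

```text
t: 22.4
position: [0.6277, 0.1511, 0.2074]
eef_rot: [[-0.053, 0.999, -0.001], [0.999, 0.053, -0.0], [-0.0, -0.001, -1.0]]
contact_force: [1.0, -0.8, -0.2]
width: 0.0539
finger_force: 25.0
```

Call:
{"name": "arm_command", "arguments": {
  "slide": [
    [0,0,25],
    [0,0,30],
    [0,0,25],
    [0,0,15],
    [0,0,0],
    [0,0,0],
    [0,0,0],
    [0,0,0]
  ],
  "turn": [
    [0,0,0],
    [0,0,0],
    [0,0,0],
    [0,0,0],
    [0,0,0],
    [0,0,0],
    [0,0,0],
    [0,0,0]
  ],
  "claw": [45,45,45,45,45,45,45,45]
}}

```text
t: 23.2
position: [0.6284, 0.1494, 0.1148]
eef_rot: [[-0.052, 0.999, 0.003], [0.999, 0.052, 0.0], [0.0, 0.003, -1.0]]
contact_force: [-0.2, -0.0, -0.2]
width: 0.054
finger_force: 25.0
```

```bash
python3 - <<'E'
from h import *
s=st(); rows([.6245,.1510,.0895],3.3,s); W=arm.get_image("wrist"); cv2.imwrite("pics/w8.png",W["img"])
E
```

```text
t 23.2 pos [0.6284 0.1494 0.1148] F [-0.2 -0.  -0.2] w 0.054 ff 25.0 q [ 6.4 20.6 89.7  0.  69.5  3.4]
shift [ 1.8 -3.9 25.3] turn z -0.3 cur yaw 3.0
```

View pics/w8.png

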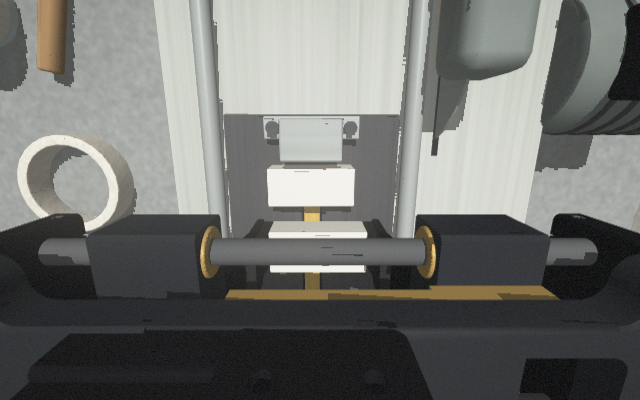

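Call:
{"name": "arm_command", "arguments": {
  "slide": [
    [1,-2.2,0],
    [0.8,-2,0],
    [0,0,10],
    [0,0,8],
    [0,0,5],
    [0,0,1.5],
    [0,0,0],
    [0,0,0]
  ],
  "turn": [
    [0,0,-0.3],
    [0,0,0],
    [0,0,0],
    [0,0,0],
    [0,0,0],
    [0,0,0],
    [0,0,0],
    [0,0,0]
  ],
  "claw": [45,45,45,45,45,45,45,45]
}}

```text
t: 24.05
position: [0.623, 0.1509, 0.0883]
eef_rot: [[-0.058, 0.998, 0.0], [0.998, 0.058, 0.0], [0.0, 0.0, -1.0]]
contact_force: [-0.0, -0.2, -0.2]
width: 0.054
finger_force: 25.0
```

```bash
python3 - <<'E'
from h import *
s=st(); rows([.6245,.1510,.0880],3.3,s)
E
```

```text
t 24.05 pos [0.623  0.1509 0.0883] F [-0.  -0.2 -0.2] w 0.054 ff 25.0 q [ 6.6 21.8 91.3  0.  67.   3.3]
shift [-0.   1.5  0.3] turn z 0.0 cur yaw 3.31
```

Call:
{"name": "arm_command", "arguments": {
  "slide": [
    [0,0.7,0.6],
    [0,0,0],
    [0,0,0],
    [0,0,0],
    [0,0,-20],
    [0,0,-45],
    [0,0,-45],
    [0,0,-45]
  ],
  "turn": [
    [0,0,0],
    [0,0,0],
    [0,0,0],
    [0,0,0],
    [0,0,0],
    [0,0,0],
    [0,0,0],
    [0,0,0]
  ],
  "claw": [45,45,80,80,80,80,80,80]
}}

```text
t: 24.85
position: [0.6233, 0.1509, 0.2444]
eef_rot: [[-0.058, 0.998, -0.0], [0.998, 0.058, -0.0], [-0.0, -0.0, -1.0]]
contact_force: [1.4, -0.3, -1.0]
width: 0.0795
finger_force: 0.0
```

Call:
{"name": "arm_command", "arguments": {
  "slide": [
    [-31.6,5.4,0],
    [-31.6,5.4,0],
    [-31.6,5.4,0],
    [0,0,0],
    [0,0,0],
    [0,0,0],
    [0,0,0],
    [0,0,0]
  ],
  "turn": [
    [0,0,0],
    [0,0,0],
    [0,0,0],
    [0,0,-8.18],
    [0,0,-8.18],
    [0,0,-8.18],
    [0,0,-8.18],
    [0,0,-8.18]
  ],
  "claw": [80,70,60,60,60,60,60,60]
}}

```text
t: 25.65
position: [0.6453, 0.0572, 0.2429]
eef_rot: [[-0.701, 0.713, 0.0], [0.713, 0.701, 0.0], [-0.0, 0.0, -1.0]]
contact_force: [0.5, 0.2, -0.4]
width: 0.0603
finger_force: 0.0
```

Call:
{"name": "arm_command", "arguments": {
  "slide": [
    [0,0,0],
    [0,0,0],
    [0,0,0],
    [0,0,0],
    [0,0,0],
    [0,0,0],
    [0,0,0],
    [0,0,0]
  ],
  "turn": [
    [0,0,-8.18],
    [0,0,-8.18],
    [0,0,-8.18],
    [0,0,-8.18],
    [0,0,-8.18],
    [0,0,-8.18],
    [0,0,0],
    [0,0,0]
  ],
  "claw": [60,60,60,60,60,60,60,60]
}}

```text
t: 26.45
position: [0.6453, 0.0573, 0.2428]
eef_rot: [[-0.999, -0.053, 0.0], [-0.053, 0.999, 0.0], [-0.0, 0.0, -1.0]]
contact_force: [-1.1, -0.1, -0.1]
width: 0.0599
finger_force: 0.0
```

```bash
python3 - <<'E'
from h import *
s=st(); rows([.6455,.0572,.170],93.3,s); T=arm.get_image("top");S=arm.get_image("scene")
for p in (T,S): print(find(p,"lever_knob",.179)); whites(p,.104,600,2000)
cv2.imwrite("pics/s9.png",cv2.resize(S["img"][130:310,250:530],None,fx=2.5,fy=2.5))
E
```

```text
t 26.45 pos [0.6453 0.0573 0.2428] F [-1.1 -0.1 -0.1] w 0.0599 ff 0.0 q [ -1.9  15.   82.4   0.   82.5 -95. ]
shift [-0.2 -0.1 72.8] turn z -0.2 cur yaw 93.06
[([0.6306, 0.0559, 0.179], 0.69)]
white [ 720.9 -481.4] [20.  30.5] long dir -0.4
white [ 753.6 -507.3] [36.8 26.5] long dir 24.7
white [ 815.9 -121.5] [174.4   8.3] long dir 90.0
white [ 898.5 -131.6] [12.  53.7] long dir -85.5
white [974.1 553.7] [40.4 28.2] long dir 12.3
white [988.  473.3] [60.1 30.6] long dir 78.8
[([0.6375, 0.0544, 0.179], 0.62), ([0.6505, 0.1088, 0.179], 0.37)]
white [907.4 -95.6] [279.    7.1] long dir 89.9
white [ 862.3 -100.7] [  6.9 278.2] long dir -90.0
white [ 638.4 -139.4] [18.6 71.4] long dir -88.3
```

View pics/s9.png

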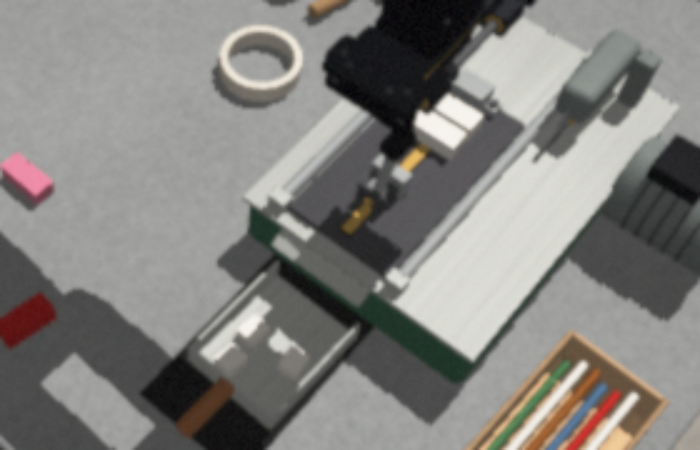

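Call:
{"name": "arm_command", "arguments": {
  "slide": [
    [0,0,25],
    [0,0,25],
    [0,0,15],
    [0,0,7.5],
    [0,0,0],
    [0,0,0],
    [0,0,0],
    [0,0,0]
  ],
  "turn": [
    [0,0,-0.2],
    [0,0,0],
    [0,0,0],
    [0,0,0],
    [0,0,0],
    [0,0,0],
    [0,0,0],
    [0,0,0]
  ],
  "claw": [60,60,60,60,20,20,20,20],
  "grip_force": 25
}}

```text
t: 27.45
position: [0.646, 0.0573, 0.1716]
eef_rot: [[-0.998, -0.061, 0.002], [-0.061, 0.998, -0.0], [-0.002, -0.0, -1.0]]
contact_force: [0.5, -0.5, -0.4]
width: 0.0357
finger_force: 0.0
```

```bash
python3 - <<'E'
from h import *
s=st()
E
```

```text
t 27.45 pos [0.646  0.0573 0.1716] F [ 0.5 -0.5 -0.4] w 0.0357 ff 0.0 q [ -1.9  17.9  86.7  -0.   75.3 -95.4]
```

Call:
{"name": "arm_command", "arguments": {
  "slide": [
    [0,0,0],
    [0,0,0],
    [0,0,0],
    [0,6,0],
    [0,10,0],
    [0,12,0],
    [0,10,0],
    [0,6,0]
  ],
  "turn": [
    [0,0,0],
    [0,0,0],
    [0,0,0],
    [0,0,0],
    [0,0,0],
    [0,0,0],
    [0,0,0],
    [0,0,0]
  ],
  "claw": [20,20,20,20,20,20,20,20]
}}

```text
t: 28.25
position: [0.6433, 0.1027, 0.1712]
eef_rot: [[-0.998, -0.062, 0.002], [-0.062, 0.998, 0.001], [-0.002, 0.0, -1.0]]
contact_force: [0.9, -3.2, 5.6]
width: 0.0277
finger_force: 25.0
```

Call:
{"name": "arm_command", "arguments": {
  "slide": [
    [0,2,0],
    [0,2,0],
    [0,2,0],
    [0,2,0],
    [0,2,0],
    [0,1,0],
    [0,0,0],
    [0,0,0]
  ],
  "turn": [
    [0,0,0],
    [0,0,0],
    [0,0,0],
    [0,0,0],
    [0,0,0],
    [0,0,0],
    [0,0,0],
    [0,0,0]
  ],
  "claw": [20,20,20,20,20,20,20,20]
}}

```text
t: 29.05
position: [0.6428, 0.113, 0.1712]
eef_rot: [[-0.998, -0.061, 0.002], [-0.061, 0.998, 0.001], [-0.002, 0.0, -1.0]]
contact_force: [1.3, -0.2, 5.9]
width: 0.0274
finger_force: 25.0
```

```bash
python3 - <<'E'
from h import *
s=st()
E
```

```text
t 29.05 pos [0.6428 0.113  0.1712] F [ 1.3 -0.2  5.9] w 0.0274 ff 25.0 q [  3.   18.4  86.1   0.   75.4 -90.5]
```

Call:
{"name": "arm_command", "arguments": {
  "slide": [
    [0,1,0],
    [0,1,0],
    [0,1,0],
    [0,1,0],
    [0,0.5,0],
    [0,0.5,0],
    [0,0.5,0],
    [0,0.5,0]
  ],
  "turn": [
    [0,0,0],
    [0,0,0],
    [0,0,0],
    [0,0,0],
    [0,0,0],
    [0,0,0],
    [0,0,0],
    [0,0,0]
  ],
  "claw": [20,20,20,20,20,20,20,20]
}}

```text
t: 29.85
position: [0.6424, 0.1185, 0.1712]
eef_rot: [[-0.998, -0.061, 0.003], [-0.061, 0.998, -0.0], [-0.003, -0.0, -1.0]]
contact_force: [1.3, -1.7, 6.0]
width: 0.0274
finger_force: 25.0
```

Call:
{"name": "arm_command", "arguments": {
  "slide": [
    [0,0.5,0],
    [0,0.5,0],
    [0,0.5,0],
    [0,0.5,0],
    [0,0,0],
    [0,0,0],
    [0,0,0],
    [0,0,0]
  ],
  "turn": [
    [0,0,0],
    [0,0,0],
    [0,0,0],
    [0,0,0],
    [0,0,0],
    [0,0,0],
    [0,0,0],
    [0,0,0]
  ],
  "claw": [20,20,20,20,20,20,20,20]
}}

```text
t: 30.65
position: [0.6423, 0.1206, 0.1712]
eef_rot: [[-0.998, -0.061, 0.003], [-0.061, 0.998, 0.0], [-0.003, -0.0, -1.0]]
contact_force: [1.9, -1.9, 5.2]
width: 0.0278
finger_force: 25.0
```

Call:
{"name": "arm_command", "arguments": {
  "slide": [
    [0,0.5,0],
    [0,0.5,0],
    [0,0.5,0],
    [0,0.5,0],
    [0,0,0],
    [0,0,0],
    [0,0,0],
    [0,0,0]
  ],
  "turn": [
    [0,0,0],
    [0,0,0],
    [0,0,0],
    [0,0,0],
    [0,0,0],
    [0,0,0],
    [0,0,0],
    [0,0,0]
  ],
  "claw": [20,20,20,20,20,20,20,20]
}}

```text
t: 31.45
position: [0.6423, 0.1211, 0.1712]
eef_rot: [[-0.998, -0.061, 0.003], [-0.061, 0.998, -0.002], [-0.002, -0.002, -1.0]]
contact_force: [1.8, -6.4, 6.5]
width: 0.0279
finger_force: 25.0
```

```bash
python3 - <<'E'
from h import *
s=st(); S=arm.get_image("scene"); cv2.imwrite("pics/s10.png",cv2.resize(S["img"][140:250,360:500],None,fx=5,fy=5,interpolation=2))
E
```

```text
t 31.45 pos [0.6423 0.1211 0.1712] F [ 1.8 -6.4  6.5] w 0.0279 ff 25.0 q [  3.8  18.5  85.9  -0.1  75.4 -89.6]
```

View pics/s10.png

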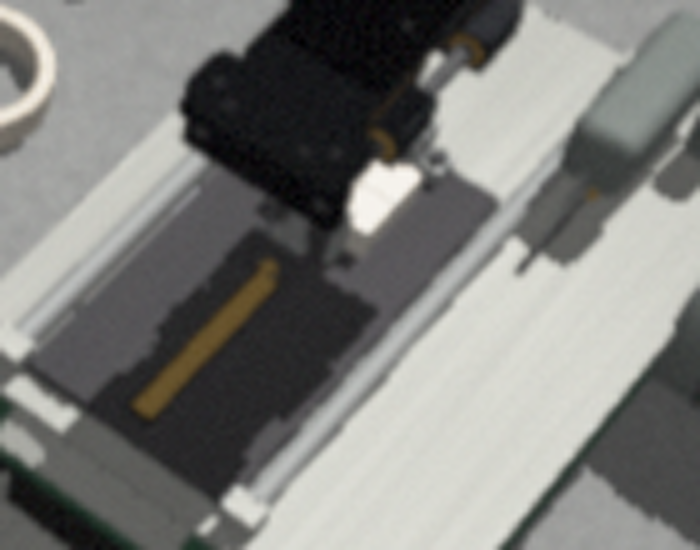

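```bash
python3 - <<'E'
import numpy as np
A=np.linspace(1.77,.23,17); P=np.c_[.085*np.cos(A),-.085*np.sin(A)]*1000
print(np.diff(P,axis=0).round(1).tolist())
E
```

```text
[[8.1, -1.2], [8.2, -0.4], [8.2, 0.3], [8.1, 1.1], [8.0, 1.9], [7.7, 2.7], [7.4, 3.4], [7.1, 4.1], [6.7, 4.7], [6.2, 5.4], [5.6, 5.9], [5.0, 6.4], [4.4, 6.9], [3.7, 7.3], [3.0, 7.6], [2.2, 7.9]]
```

Call:
{"name": "arm_command", "arguments": {
  "slide": [
    [0,0.5,0],
    [0,0.5,0],
    [0,0.5,0],
    [0,0,0],
    [0,0,0],
    [0,0,0],
    [0,0,0],
    [0,0,0]
  ],
  "turn": [
    [0,0,0],
    [0,0,0],
    [0,0,0],
    [0,0,0],
    [0,0,0],
    [0,0,0],
    [0,0,0],
    [0,0,0]
  ],
  "claw": [20,20,20,20,20,20,20,20]
}}

```text
t: 32.3
position: [0.6424, 0.1213, 0.1712]
eef_rot: [[-0.998, -0.06, 0.003], [-0.06, 0.998, -0.004], [-0.002, -0.004, -1.0]]
contact_force: [1.7, -9.9, 5.2]
width: 0.0277
finger_force: 25.0
```

Call:
{"name": "arm_command", "arguments": {
  "slide": [
    [8.1,0,-1.2],
    [8.2,0,-0.4],
    [8.2,0,0.3],
    [8.1,0,1.1],
    [8.0,0,1.9],
    [7.7,0,2.7],
    [7.4,0,3.4],
    [7.1,0,4.1]
  ],
  "turn": [
    [0,0,0],
    [0,0,0],
    [0,0,0],
    [0,0,0],
    [0,0,0],
    [0,0,0],
    [0,0,0],
    [0,0,0]
  ],
  "claw": [20,20,20,20,20,20,20,20],
  "grip_force": 15
}}

```text
t: 33.1
position: [0.5793, 0.1181, 0.1579]
eef_rot: [[-0.998, -0.06, 0.002], [-0.06, 0.998, -0.003], [-0.002, -0.003, -1.0]]
contact_force: [6.4, -7.8, -1.7]
width: 0.028
finger_force: 15.0
```

Call:
{"name": "arm_command", "arguments": {
  "slide": [
    [6.7,0,4.7],
    [6.2,0,5.4],
    [5.6,0,5.9],
    [5.0,0,6.4],
    [4.4,0,6.9],
    [3.7,0,7.3],
    [3,0,7.6],
    [2.2,0,7.9]
  ],
  "turn": [
    [0,0,0],
    [0,0,0],
    [0,0,0],
    [0,0,0],
    [0,0,0],
    [0,0,0],
    [0,0,0],
    [0,0,0]
  ],
  "claw": [20,20,20,20,20,20,20,20]
}}

```text
t: 33.9
position: [0.5426, 0.1163, 0.1071]
eef_rot: [[-0.998, -0.061, 0.002], [-0.061, 0.998, -0.003], [-0.002, -0.003, -1.0]]
contact_force: [0.1, -8.0, 6.5]
width: 0.0283
finger_force: 15.0
```

```bash
python3 - <<'E'
from h import *
s=st()
E
```

```text
t 33.9 pos [0.5426 0.1163 0.1071] F [ 0.1 -8.   6.5] w 0.0283 ff 15.0 q [  4.1   9.5 104.1  -0.2  66.3 -89.4]
```

Call:
{"name": "arm_command", "arguments": {
  "slide": [
    [0,0,1],
    [0,0,1],
    [0,0,1],
    [0,0,0],
    [0,0,0],
    [0,0,0],
    [0,0,0],
    [0,0,0]
  ],
  "turn": [
    [0,0,0],
    [0,0,0],
    [0,0,0],
    [0,0,0],
    [0,0,0],
    [0,0,0],
    [0,0,0],
    [0,0,0]
  ],
  "claw": [20,20,20,20,20,20,20,20]
}}

```text
t: 34.7
position: [0.5424, 0.1161, 0.1054]
eef_rot: [[-0.998, -0.061, 0.001], [-0.061, 0.998, -0.003], [-0.001, -0.003, -1.0]]
contact_force: [-4.5, -9.4, 15.7]
width: 0.0278
finger_force: 15.0
```

Call:
{"name": "arm_command", "arguments": {
  "slide": [
    [0,0,0],
    [0,0,0],
    [0,0,0],
    [0,0,0],
    [0,0,-20],
    [0,0,-40],
    [0,0,-40],
    [0,0,-40]
  ],
  "turn": [
    [0,0,0],
    [0,0,0],
    [0,0,0],
    [0,0,0],
    [0,0,0],
    [0,0,0],
    [0,0,0],
    [0,0,0]
  ],
  "claw": [40,60,60,60,60,60,60,60]
}}

```text
t: 35.5
position: [0.5411, 0.1179, 0.244]
eef_rot: [[-0.998, -0.061, -0.002], [-0.061, 0.998, 0.0], [0.002, 0.0, -1.0]]
contact_force: [0.6, 1.4, -0.6]
width: 0.0598
finger_force: 0.0
```

```bash
python3 - <<'E'
from h import *
s=st(); T=arm.get_image("top");S=arm.get_image("scene");W=arm.get_image("wrist"); 
for p in(T,S,W):
    for l,z in(("pan",.004),("pan_handle",.028),("tub",0)): print(l,find(p,l,z))
cv2.imwrite("pics/w11.png",W["img"])
E
```

```text
t 35.5 pos [0.5411 0.1179 0.244 ] F [ 0.6  1.4 -0.6] w 0.0598 ff 0.0 q [  4.1   2.2  96.7   0.   81.3 -89.4]
pan [([0.6344, -0.0873, 0.004], 0.65)]
pan_handle [([0.6491, -0.1818, 0.028], 0.56)]
tub [([0.5233, -0.4111, 0.0], 0.56)]
pan [([0.6357, -0.0887, 0.004], 0.78)]
pan_handle [([0.6456, -0.1862, 0.028], 0.57), ([0.6238, -0.1046, 0.028], 0.23)]
tub [([0.5286, -0.4155, 0.0], 0.88)]
pan [([0.6458, -0.0913, 0.004], 0.78)]
pan_handle [([0.6472, -0.1878, 0.028], 0.95)]
tub [([0.6607, 0.1704, 0.0], 0.69), ([0.5673, 0.111, 0.0], 0.34)]
```

View pics/w11.png

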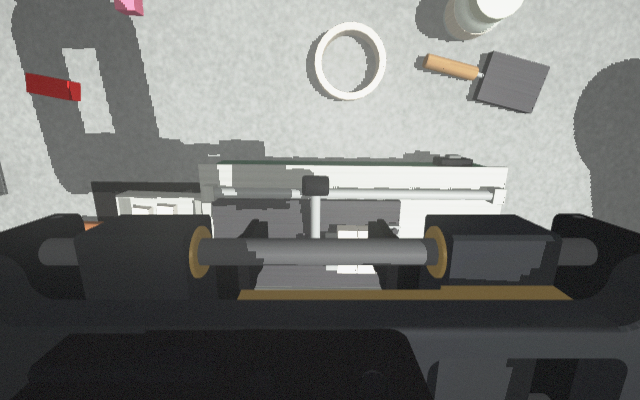

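```bash
python3 - <<'E'
from h import *
s=st()
for n in("top","scene","wrist"):
    p=arm.get_image(n); h=cv2.cvtColor(p["img"],cv2.COLOR_BGR2HSV)
    m=((h[...,0]<16)&(h[...,1]>100)&(h[...,2]>40)).astype("uint8")
    for c in cv2.findContours(m,0,1)[0]:
        q=np.array([w(p,(v[0][1],v[0][0]),.033)[:2] for v in c]).astype("float32")*1000; r=cv2.minAreaRect(q)
        if abs(r[0][0]-645)<40 and abs(r[0][1]+185)<50 and cv2.contourArea(c)>20: print(n,"handle",np.round(r[0],1),np.round(r[1],1),round(r[2],1),q.min(0),q.max(0))
    # mat: dark pixels near
    m=(h[...,2]<45).astype("uint8")
    for c in cv2.findContours(m,0,1)[0]:
        q=np.array([w(p,(v[0][1],v[0][0]),.004)[:2] for v in c]).astype("float32")*1000; r=cv2.minAreaRect(q)
        if abs(r[0][0]-635)<60 and abs(r[0][1]+130)<90 and cv2.contourArea(c)>100: print(n,"mat",np.round(r[0],1),np.round(r[1],1),round(r[2],1),q.min(0),q.max(0))
E
```

```text
t 36.1 pos [0.5413 0.1175 0.2422] F [ 0.   0.8 -0. ] w 0.06 ff 0.0 q [  4.1   2.3  96.8  -0.   81.1 -89.4]
top handle [ 641.8 -183.8] [17.5 60.2] 1.4 [ 632.41565 -213.91093] [ 650.1793  -153.87619]
scene handle [ 644.6 -185.5] [19.2 61.5] 0.7 [ 634.70496 -216.19566] [ 654.47546 -154.8109 ]
scene mat [ 673.4 -144.6] [ 52.3 120.2] 0.6 [ 647.3805  -204.92838] [699.9491  -84.25876]
scene mat [ 603.9 -176.7] [42.2 61.4] 2.1 [ 581.7909  -207.72995] [ 624.50055 -146.69482]
```

```bash
cat > ik.py <<'E'
import numpy as np
from scipy.optimize import least_squares
from scipy.spatial.transform import Rotation as Ro
D=[([.5364,.126,.2228],[5,2.5,98.6,0,78.9,-88.3]),([.5433,.1295,.1084],[5.3,9.8,103.6,0,66.4,-88]),([.6428,.1353,.1703],[5,18.9,85.6,0,75.2,-88.3]),([.6448,.0574,.2707],[-1.9,14.2,80.5,0,85.3,-95.2]),([.4315,-.0531,.1204],[-17.4,-8.5,120.6,0,67.7,2.9]),([.43,-.0526,.1948],[-17.4,-13.5,116.4,0,77,3.1]),([.6212,.1778,.131],[9,19.8,88.8,0,71.5,5.7]),([.4445,-.1478,.1203],[-28,-3.5,116.1,0,67.2,-17.1]),([.236,.579,.223],[60.613,12.628,87.462,0,79.91,-7.225]),([.623,.1509,.0883],[6.6,21.8,91.3,0,67,3.3])]
def fk(q,p):
    q=np.radians(q); d1,r0,a2,a3,a4,d6,lat=p; R=Ro.from_euler
    A=R('z',q[0]);x=A.apply([r0,lat,d1]);A=A*R('y',q[1]);x=x+A.apply([0,0,a2]);A=A*R('y',q[2]);x=x+A.apply([a3,0,a4]);A=A*R('z',q[3])*R('y',q[4]);x=x+A.apply([0,0,d6]);A=A*R('z',q[5]);return x,A.as_matrix()
f=least_squares(lambda p:np.concatenate([[(p[-1]*0)]]+[1000*(fk(q,p)[0]-X) for X,q in D]+[[(p[5]-.3)*.1,p[3]*10,p[1]*10]]),[.3,0,.4,0,.4,.3,.078])
P=f.x
lim=np.array([[-170.65,170.65],[-52.31,119.04],[5.05,147.46],[-71.25,251.25],[11.57,151.72],[-153.62,153.62]])
def ik(X,Rt,q0):
    def e(q): x,A=fk(q,P); return np.r_[(x-X)*10,Ro.from_matrix(A.T@Rt).as_rotvec()]
    s=least_squares(e,np.clip(q0,lim[:,0]+1,lim[:,1]-1),bounds=(lim[:,0],lim[:,1])); return s.x,np.abs(s.fun).max()
def tool(h,th):
    "pan x axis heading h, lip-down tilt th (deg): columns tool x,y,z"
    h,t=np.radians([h,th]); u=np.array([np.cos(h),np.sin(h),0]); z=np.array([0,0,-1.]); X=np.cos(t)*u+np.sin(t)*z; Z=np.cos(t)*z-np.sin(t)*u
    return np.c_[X,np.cross(Z,X),Z]
E
python3 - <<'E'
from ik import *
print(P.round(4),np.abs(f.fun).max()); x,A=fk(D[0][1],P); print(A.round(2).tolist())
for h in (91.5,105,120,142):
    L=np.array([.5275,-.414,.098])-.015*np.r_[np.cos(np.radians(h)),np.sin(np.radians(h)),0]; q=np.array([-40,30,80,0,70,-40.-(h-90)])
    for th in range(0,61,10):
        R=tool(h,th); X=L-R@[.158,0,.013]; q,e=ik(X,R,q); print(h,th,X.round(3),q.round(0),round(e,4))
E
```

```text
[ 0.2422 -0.0007  0.4125  0.0512  0.5481  0.2755  0.0785] 0.8645983761543935
[[0.06, -1.0, 0.0], [-1.0, -0.06, 0.0], [-0.0, 0.0, -1.0]]
91.5 0 [ 0.532 -0.587  0.111] [-53.  40.  63.   0.  77.  35.] 0.0
91.5 10 [ 0.532 -0.582  0.138] [-51.  34.  70.  -6.  69.  39.] 0.0
91.5 20 [ 0.532 -0.573  0.164] [-48.  28.  77. -15.  61.  45.] 0.0
91.5 30 [ 0.531 -0.559  0.188] [-45.  22.  83. -25.  54.  54.] 0.0
91.5 40 [ 0.531 -0.542  0.21 ] [-42.  18.  89. -38.  49.  66.] 0.0
91.5 50 [ 0.53  -0.521  0.227] [-38.  15.  95. -54.  47.  81.] 0.0
91.5 60 [ 0.53  -0.497  0.241] [-34.  13. 100. -70.  49.  96.] 0.0
105 0 [ 0.572 -0.581  0.111] [-51.  44.  57.   0.  79.  24.] 0.0
105 10 [ 0.571 -0.577  0.138] [-49.  36.  66.  -5.  69.  27.] 0.0
105 20 [ 0.569 -0.568  0.164] [-47.  29.  75. -11.  59.  32.] 0.0
105 30 [ 0.565 -0.554  0.188] [-45.  23.  83. -19.  49.  39.] 0.0
105 40 [ 0.561 -0.537  0.21 ] [-43.  17.  91. -31.  41.  51.] 0.0
105 50 [ 0.555 -0.517  0.227] [-40.  13.  98. -49.  36.  68.] 0.0
105 60 [ 0.549 -0.494  0.241] [-37.  10. 104. -71.  35.  89.] 0.0013
120 0 [ 0.614 -0.564  0.111] [-4
[... 191 characters left out ...]
88] [-45.  23.  83. -10.  46.  20.] 0.0
120 40 [ 0.591 -0.525  0.21 ] [-44.  16.  92. -19.  35.  28.] 0.0
120 50 [ 0.581 -0.506  0.227] [-42.  11. 100. -35.  24.  44.] 0.0
120 60 [ 0.569 -0.486  0.241] [-40.   6. 108. -68.  18.  77.] 0.0
142 0 [ 0.664 -0.521  0.111] [-43.  48.  51.   0.  81.  -5.] 0.0
142 10 [ 0.66  -0.518  0.138] [-44.  39.  62.   1.  69.  -6.] 0.0
142 20 [ 0.653 -0.512  0.164] [-44.  31.  73.   3.  57.  -7.] 0.0
142 30 [ 0.642 -0.503  0.188] [-45.  23.  83.   5.  45.  -9.] 0.0
142 40 [ 0.628 -0.493  0.21 ] [-45.  16.  92.   9.  32. -13.] 0.0
142 50 [ 0.612 -0.48   0.227] [-46.  10. 102.  18.  20. -22.] 0.0
142 60 [ 0.593 -0.465  0.241] [-48.   4. 110.  53.  12. -58.] 0.019
```

Call:
{"name": "arm_command", "arguments": {
  "slide": [
    [-10.4,-38.4,0],
    [-10.4,-38.4,0],
    [-10.4,-38.4,0],
    [-10.4,-38.4,0],
    [-10.4,-38.4,0],
    [-10.4,-38.4,0],
    [-10.4,-38.4,0],
    [-10.4,-38.4,0]
  ],
  "turn": [
    [0,0,0],
    [0,0,0],
    [0,0,0],
    [0,0,0],
    [0,0,0],
    [0,0,0],
    [0,0,0],
    [0,0,0]
  ],
  "claw": [60,60,60,60,60,60,60,60]
}}

```text
t: 37.05
position: [0.6439, -0.1856, 0.2432]
eef_rot: [[-0.998, -0.061, 0.0], [-0.061, 0.998, 0.0], [-0.0, 0.0, -1.0]]
contact_force: [0.5, -0.2, -0.4]
width: 0.0602
finger_force: 0.0
```

Call:
{"name": "arm_command", "arguments": {
  "slide": [
    [0,0,0],
    [0,0,0],
    [0,0,0],
    [0,0,0],
    [0,0,0],
    [0,0,0],
    [0,0,0],
    [0,0,0]
  ],
  "turn": [
    [0,0,8.36],
    [0,0,8.36],
    [0,0,8.36],
    [0,0,8.36],
    [0,0,8.36],
    [0,0,8.36],
    [0,0,8.36],
    [0,0,8.36]
  ],
  "claw": [60,60,60,60,60,60,60,60]
}}

```text
t: 37.85
position: [0.6435, -0.184, 0.2431]
eef_rot: [[-0.442, 0.897, -0.0], [0.897, 0.442, 0.0], [0.0, -0.0, -1.0]]
contact_force: [0.8, -0.2, -0.6]
width: 0.0599
finger_force: 0.0
```

Call:
{"name": "arm_command", "arguments": {
  "slide": [
    [0,0,0],
    [0,0,20],
    [0,0,30],
    [0,0,35],
    [0,0,30],
    [0,0,0],
    [0,0,0],
    [0,0,0]
  ],
  "turn": [
    [0,0,8.36],
    [0,0,8.36],
    [0,0,8.36],
    [0,0,0],
    [0,0,0],
    [0,0,0],
    [0,0,0],
    [0,0,0]
  ],
  "claw": [60,60,60,60,60,60,60,60]
}}

```text
t: 38.65
position: [0.645, -0.1846, 0.1308]
eef_rot: [[-0.027, 1.0, 0.003], [1.0, 0.027, -0.001], [-0.001, 0.003, -1.0]]
contact_force: [0.7, -0.6, 1.2]
width: 0.0598
finger_force: 0.0
```

```bash
python3 - <<'E'
from h import *
s=st(); rows([.643,-.184,.017],1.5,s)
for n in("wrist","scene"):
    p=arm.get_image(n); h=cv2.cvtColor(p["img"],cv2.COLOR_BGR2HSV); cv2.imwrite(f"pics/p12{n}.png",p["img"])
    print(n,find(p,"pan_handle",.028),find(p,"pan",.004),find(p,"pan_place",.004))
    m=((h[...,0]<16)&(h[...,1]>100)&(h[...,2]>40)).astype("uint8")
    for c in cv2.findContours(m,0,1)[0]:
        q=np.array([w(p,(v[0][1],v[0][0]),.033)[:2] for v in c]).astype("float32")*1000; r=cv2.minAreaRect(q)
        if abs(r[0][0]-645)<40 and abs(r[0][1]+185)<50 and cv2.contourArea(c)>20: print(n,"handle",np.round(r[0],1),np.round(r[1],1),round(r[2],1),q.min(0),q.max(0))
E
```

```text
t 38.65 pos [ 0.645  -0.1846  0.1308] F [ 0.7 -0.6  1.2] w 0.0598 ff 0.0 q [-22.7  22.8  85.    0.   72.  -24.2]
shift [  0.8  -2.4 113.8] turn z 0.0 cur yaw 1.53
wrist [([0.6473, -0.1883, 0.028], 0.62)] [([0.6404, -0.092, 0.004], 0.62)] []
wrist handle [ 642.3 -184.6] [14.4 59.7] 1.5 [ 634.8239  -214.56805] [ 650.2262  -154.74022]
scene [([0.6462, -0.1833, 0.028], 0.73), ([0.6741, 0.1391, 0.028], 0.6)] [([0.636, -0.087, 0.004], 0.93)] [([0.5314, -0.4151, 0.004], 0.47)]
scene handle [ 644.6 -187. ] [21. 59.] 3.3 [ 633.2535  -216.19566] [ 655.9797  -157.89737]
```

View pics/p12wrist.png

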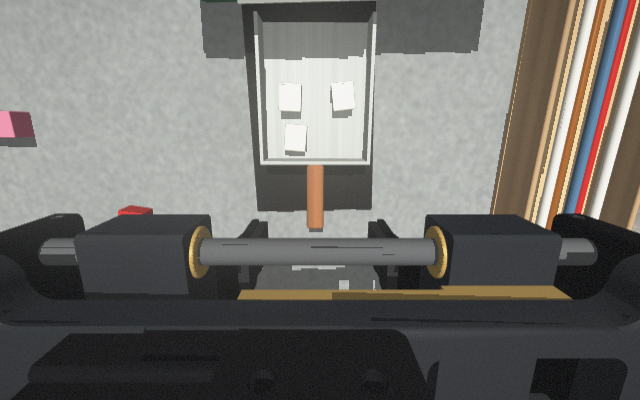

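Call:
{"name": "arm_command", "arguments": {
  "slide": [
    [0.5,-2.3,30],
    [0,0,35],
    [0,0,30],
    [0,0,18.5],
    [0,0,0],
    [0,0,0],
    [0,0,0],
    [0,0,0]
  ],
  "turn": [
    [0,0,-1],
    [0,0,0],
    [0,0,0],
    [0,0,0],
    [0,0,0],
    [0,0,0],
    [0,0,0],
    [0,0,0]
  ],
  "claw": [60,60,60,60,60,10,5,5],
  "grip_force": 60
}}

```text
t: 39.85
position: [0.6428, -0.1842, 0.0171]
eef_rot: [[-0.044, 0.999, 0.003], [0.999, 0.044, -0.001], [-0.002, 0.003, -1.0]]
contact_force: [0.3, 0.3, -0.1]
width: 0.0434
finger_force: 0.0
```

Call:
{"name": "arm_command", "arguments": {
  "slide": [
    [0,0,0],
    [0,0,0],
    [0,0,0],
    [0,0,0],
    [0,0,0],
    [0,0,0],
    [0,0,0],
    [0,0,0]
  ],
  "turn": [
    [0,0,0],
    [0,0,0],
    [0,0,0],
    [0,0,0],
    [0,0,0],
    [0,0,0],
    [0,0,0],
    [0,0,0]
  ],
  "claw": [5,5,5,5,5,5,5,5]
}}

```text
t: 40.65
position: [0.6414, -0.1836, 0.015]
eef_rot: [[-0.044, 0.999, 0.0], [0.999, 0.044, -0.0], [-0.0, 0.0, -1.0]]
contact_force: [-0.6, -0.0, 3.1]
width: 0.0155
finger_force: 59.8
```

```bash
python3 - <<'E'
from h import *
s=st(); rows(s["position"],0,s)
E
```

```text
t 40.65 pos [ 0.6414 -0.1836  0.015 ] F [-0.6 -0.   3.1] w 0.0155 ff 59.8 q [-22.7  30.2  88.5  -0.   61.3 -25.3]
shift [0. 0. 0.] turn z 2.5 cur yaw 2.53
```

Call:
{"name": "arm_command", "arguments": {
  "slide": [
    [0,0,-3],
    [0,0,-8],
    [0,0,-15],
    [0,0,-22],
    [0,0,-25],
    [0,0,-22],
    [0,0,-15],
    [0,0,-8]
  ],
  "turn": [
    [0,0,0],
    [0,0,0],
    [0,0,0],
    [0,0,0],
    [0,0,0],
    [0,0,0],
    [0,0,0],
    [0,0,0]
  ],
  "claw": [5,5,5,5,5,5,5,5]
}}

```text
t: 41.45
position: [0.6422, -0.184, 0.1355]
eef_rot: [[-0.044, 0.999, 0.003], [0.999, 0.044, -0.001], [-0.001, 0.003, -1.0]]
contact_force: [-0.3, -0.3, -2.5]
width: 0.0152
finger_force: 59.8
```

```bash
python3 - <<'E'
from h import *
s=st(); S=arm.get_image("scene");T=arm.get_image("top"); print(find(S,"tub",0),find(T,"tub",0)); print(find(S,"pan",.122),find(T,"pan",.122),"cuts",find(S,"cut1",.13),find(T,"cut1",.13))
whites(T,.14,150,900);whites(S,.14,150,900); cv2.imwrite("pics/s13.png",S["img"]);cv2.imwrite("pics/t13.png",T["img"])
E
```

```text
t 41.45 pos [ 0.6422 -0.184   0.1355] F [-0.3 -0.3 -2.5] w 0.0152 ff 59.8 q [-22.7  22.2  85.3  -0.   72.4 -25.3]
[([0.5318, -0.4172, 0.0], 0.63)] [([0.5288, -0.4047, 0.0], 0.83)]
[([0.6351, -0.0905, 0.122], 0.63)] [([0.6403, -0.0884, 0.122], 0.68)] cuts [([0.6611, -0.0976, 0.13], 0.4), ([0.6237, -0.0968, 0.13], 0.37)] []
white [ 162.1 -498. ] [24.  17.5] long dir 35.5
white [ 190.4 -451.4] [21.3 37.4] long dir -9.2
white [281.8 499.6] [40.  16.8] long dir 47.5
white [ 252.8 -652.9] [29.3 22.1] long dir 18.9
white [ 339.5 -567.7] [29.  19.3] long dir 71.1
white [ 342.  -667.3] [18.6 35.2] long dir -63.0
white [ 371.7 -557.7] [13.2 60.2] long dir -17.9
white [503.3 382.8] [18.1 23.9] long dir -38.6
white [581.9 112.1] [ 8.7 67.7] long dir -0.2
white [ 585.7 -656.1] [33.5 18.3] long dir 87.4
white [ 703.7 -462. ] [29.3 18.7] long dir 2.5
white [760.9 318.8] [18.4 45.6] long dir -82.2
white [ 735.7 -488. ] [34.1 22. ] long dir 24.7
white [786.6 288.3] [65.5  9.1] long dir 2.2
white [873. 597.] [27.8 28.3] long dir -2.6
white [1066.4   22.6] [17.  21.4] long dir -62.8
white [ 668.  -134.8] [13.3 24.6] long dir -89.1
```

Call:
{"name": "arm_command", "arguments": {
  "slide": [
    [-6.2,-1.9,0],
    [-12.3,-3.8,0],
    [-18.5,-5.7,0],
    [-24.7,-7.6,0],
    [-30.9,-9.6,0],
    [-30.9,-9.6,0],
    [-30.9,-9.6,0],
    [-30.9,-9.6,0]
  ],
  "turn": [
    [0,0,0],
    [0,0,0],
    [0,0,0],
    [0,0,0],
    [0,0,0],
    [0,0,0],
    [0,0,0],
    [0,0,0]
  ],
  "claw": [5,5,5,5,5,5,5,5]
}}

```text
t: 42.65
position: [0.5907, -0.3743, 0.1328]
eef_rot: [[-0.043, 0.999, 0.0], [0.999, 0.043, -0.001], [-0.001, -0.0, -1.0]]
contact_force: [0.2, -0.1, -2.7]
width: 0.015
finger_force: 59.8
```

Call:
{"name": "arm_command", "arguments": {
  "slide": [
    [-30.9,-9.6,0],
    [-30.9,-9.6,0],
    [-30.9,-9.6,0],
    [-30.9,-9.6,0],
    [-30.9,-9.6,0],
    [-24.7,-7.6,0],
    [-18.5,-5.7,0],
    [-12.3,-3.8,0]
  ],
  "turn": [
    [0,0,0],
    [0,0,0],
    [0,0,0],
    [0,0,0],
    [0,0,0],
    [0,0,0],
    [0,0,0],
    [0,0,0]
  ],
  "claw": [5,5,5,5,5,5,5,5]
}}

```text
t: 43.45
position: [0.5338, -0.5871, 0.1324]
eef_rot: [[-0.041, 0.999, -0.0], [0.999, 0.041, -0.001], [-0.0, -0.0, -1.0]]
contact_force: [-0.1, -0.1, -2.1]
width: 0.0155
finger_force: 59.8
```

Call:
{"name": "arm_command", "arguments": {
  "slide": [
    [-6.2,-1.9,3],
    [0,0,6],
    [0,0,7],
    [0,0,3],
    [0,0,0],
    [0,0,0],
    [0,0,0],
    [0,0,0]
  ],
  "turn": [
    [0,0,0],
    [0,0,0],
    [0,0,0],
    [0,0,0],
    [0,0,0],
    [0,0,0],
    [0,0,0],
    [0,0,0]
  ],
  "claw": [5,5,5,5,5,5,5,5]
}}

```text
t: 44.25
position: [0.535, -0.5902, 0.1144]
eef_rot: [[-0.044, 0.999, 0.0], [0.999, 0.044, -0.001], [-0.001, 0.0, -1.0]]
contact_force: [-0.9, -0.4, -2.3]
width: 0.0153
finger_force: 59.8
```

```bash
python3 - <<'E'
from h import *
s=st(); S=arm.get_image("scene");T=arm.get_image("top");W=arm.get_image("wrist"); print(find(S,"tub",0),find(T,"tub",0),find(W,"tub",0)); print(find(S,"pan",.105),find(T,"pan",.105),find(W,"pan",.105),"cuts",find(S,"cut1",.11),find(W,"cut1",.11))
L=s["position"]+s["eef_rot"]@[.158,0,.013]; print("lip",L); cv2.imwrite("pics/w14.png",W["img"])
E
```

```text
t 44.25 pos [ 0.535  -0.5902  0.1144] F [-0.9 -0.4 -2.3] w 0.0153 ff 59.8 q [-53.5  40.6  61.5  -0.   77.8 -56. ]
[([0.5302, -0.419, 0.0], 0.56)] [([0.5278, -0.4096, 0.0], 0.91), ([0.6461, 0.2085, 0.0], 0.16)] []
[([0.5325, -0.4949, 0.105], 0.72)] [([0.523, -0.495, 0.105], 0.57)] [([0.5334, -0.4999, 0.105], 0.67)] cuts [([0.6255, 0.1748, 0.11], 0.74), ([0.5237, -0.5348, 0.11], 0.73), ([0.5079, -0.5004, 0.11], 0.6), ([0.5595, -0.5002, 0.11], 0.52)] [([0.5105, -0.5011, 0.11], 0.94), ([0.515, -0.5384, 0.11], 0.78), ([0.555, -0.499, 0.11], 0.72), ([0.5308, -0.5001, 0.11], 0.47)]
lip [ 0.52795871 -0.43236569  0.10125878]
```

Call:
{"name": "arm_command", "arguments": {
  "slide": [
    [1.7,0,-13.7],
    [1.7,0,-13.7],
    [1.7,0,-13.7],
    [1.7,0,-13.7],
    [1.7,0,-13.7],
    [1.7,0,-13.7],
    [1.7,0,-13.7],
    [1.7,0,-13.7]
  ],
  "turn": [
    [0,-5,0],
    [0,-5,0],
    [0,-5,0],
    [0,-5,0],
    [0,-5,0],
    [0,-5,0],
    [0,-5,0],
    [0,-5,0]
  ],
  "claw": [5,5,5,5,5,5,5,5]
}}

```text
t: 45.6
position: [0.5328, -0.5447, 0.2136]
eef_rot: [[-0.033, 0.999, 0.03], [0.763, 0.044, -0.645], [-0.646, 0.002, -0.764]]
contact_force: [-1.0, -0.3, -3.1]
width: 0.0153
finger_force: 59.8
```

```bash
python3 - <<'E'
from h import *
s=st(); print("lip",s["position"]+s["eef_rot"]@[.158,0,.013], "tilt",np.degrees(np.arcsin(-s["eef_rot"][2][0])))
E
```

```text
t 45.6 pos [ 0.5328 -0.5447  0.2136] F [-1.  -0.3 -3.1] w 0.0153 ff 59.8 q [-39.1  15.6  93.9 -39.9  48.7 -20.4]
lip [ 0.52805735 -0.43258967  0.10162054] tilt 40.216029840966215
```

Call:
{"name": "arm_command", "arguments": {
  "slide": [
    [1.7,0,-13.7],
    [1.7,0,-13.7],
    [1.7,0,-13.7],
    [0,0,0],
    [0,0,0],
    [0,0,0],
    [0,0,0],
    [0,0,0]
  ],
  "turn": [
    [0,-5,0],
    [0,-5,0],
    [0,-5,0],
    [0,0,0],
    [0,0,0],
    [0,0,0],
    [0,0,0],
    [0,0,0]
  ],
  "claw": [5,5,5,5,5,5,5,5]
}}

```text
t: 46.4
position: [0.531, -0.5137, 0.2382]
eef_rot: [[-0.024, 0.999, 0.035], [0.573, 0.043, -0.818], [-0.819, 0.001, -0.574]]
contact_force: [-0.2, 0.2, -1.5]
width: 0.0154
finger_force: 59.8
```

```bash
python3 - <<'E'
from h import *
s=st(); print("lip",s["position"]+s["eef_rot"]@[.158,0,.013], "tilt",np.degrees(np.arcsin(-s["eef_rot"][2][0])))
S=arm.get_image("scene");W=arm.get_image("wrist");T=arm.get_image("top")
for p in(S,T,W): print("cut",[(np.round(d["pixel"]).tolist(),round(d["p"],2),w(p,d["pixel"],.01).round(3).tolist()) for d in arm.spot_in(p,"cut1")][:5])
cv2.imwrite("pics/v15.png",np.vstack([S["img"][200:400,100:420],T["img"][80:280,320:640]]).repeat(1,0))
E
```

```text
t 46.4 pos [ 0.531  -0.5137  0.2382] F [-0.2  0.2 -1.5] w 0.0154 ff 59.8 q [-32.1  12.5 102.5 -64.3  48.4   3.9]
lip [ 0.5277217  -0.43375831  0.10128057] tilt 55.000722343042185
cut [([317.0, 247.0], 0.64, [0.546, -0.348, 0.01])]
cut []
cut []
```

Call:
{"name": "arm_command", "arguments": {
  "slide": [
    [0,0,-3],
    [0,0,3],
    [0,0,-3],
    [0,0,3],
    [0,0,0],
    [0,0,0],
    [0,0,0],
    [0,0,0]
  ],
  "turn": [
    [0,0,0],
    [0,0,0],
    [0,0,0],
    [0,0,0],
    [0,0,0],
    [0,0,0],
    [0,0,0],
    [0,0,0]
  ],
  "claw": [5,5,5,5,5,5,5,5]
}}

```text
t: 47.5
position: [0.5312, -0.5126, 0.2376]
eef_rot: [[-0.025, 0.999, 0.036], [0.573, 0.044, -0.818], [-0.819, 0.0, -0.574]]
contact_force: [0.7, -0.1, -1.3]
width: 0.0154
finger_force: 59.8
```

```bash
python3 - <<'E'
from h import *
F=[]
s=st()
for n in("scene","top","wrist"):
    p=arm.get_image(n); F.append(arm.state()["contact_force"][2])
    h=cv2.cvtColor(p["img"],cv2.COLOR_BGR2HSV); m=((h[...,1]<50)&(h[...,2]>120)).astype("uint8")
    for c in cv2.findContours(m,0,1)[0]:
        (x,y),r=cv2.minEnclosingCircle(c); q=w(p,(y,x),.012)
        if abs(q[0]-.53)<.11 and abs(q[1]+.43)<.14 and cv2.contourArea(c)>8 and r<30: print(n,(round(x),round(y)),round(r),cv2.contourArea(c),q.round(3))
    print(n,"cut",[(np.round(d["pixel"]).tolist(),round(d["p"],2),w(p,d["pixel"],.01).round(3).tolist()) for d in arm.spot_in(p,"cut1")][:5])
print(F)
E
```

```text
t 47.5 pos [ 0.5312 -0.5126  0.2376] F [ 0.7 -0.1 -1.3] w 0.0154 ff 59.8 q [-32.1  12.4 102.5 -64.4  48.4   3.9]
scene (194, 399) 7 56.5 [ 0.6   -0.529  0.012]
scene (174, 348) 4 27.0 [ 0.487 -0.498  0.012]
scene (188, 337) 5 14.5 [ 0.491 -0.464  0.012]
scene (231, 354) 24 314.5 [ 0.584 -0.423  0.012]
scene (212, 332) 12 29.5 [ 0.519 -0.421  0.012]
scene (246, 320) 6 71.0 [ 0.55  -0.353  0.012]
scene (234, 309) 6 47.5 [ 0.513 -0.355  0.012]
scene cut [([214.0, 427.0], 0.55, [0.663, 0.138, 0.01]), ([307.0, 234.0], 0.54, [0.507, -0.353, 0.01]), ([318.0, 246.0], 0.46, [0.546, -0.351, 0.01])]
top cut [([138.0, 237.0], 0.21, [0.669, 0.165, 0.01])]
wrist cut []
[np.float64(-2.364896362018613), np.float64(-1.9742633575247621), np.float64(-1.855100044549546)]
```

Call:
{"name": "arm_command", "arguments": {
  "slide": [
    [-0.5,0,13.8],
    [-0.5,0,13.8],
    [-0.5,0,13.8],
    [-0.5,0,13.8],
    [-0.5,0,13.8],
    [-0.5,0,13.8],
    [-0.5,0,13.8],
    [-0.5,0,13.8]
  ],
  "turn": [
    [0,5,0],
    [0,5,0],
    [0,5,0],
    [0,5,0],
    [0,5,0],
    [0,5,0],
    [0,5,0],
    [0,5,0]
  ],
  "claw": [5,5,5,5,5,5,5,5]
}}

```text
t: 48.6
position: [0.5344, -0.5821, 0.1544]
eef_rot: [[-0.043, 0.999, 0.012], [0.966, 0.045, -0.256], [-0.256, 0.001, -0.967]]
contact_force: [-0.3, -0.5, -1.5]
width: 0.0149
finger_force: 59.8
```

Call:
{"name": "arm_command", "arguments": {
  "slide": [
    [-0.5,0,13.8],
    [-0.5,0,13.8],
    [-0.5,0,13.8],
    [0,0,-10],
    [0,0,-10],
    [0,0,0],
    [0,0,0],
    [0,0,0]
  ],
  "turn": [
    [0,5,0],
    [0,5,0],
    [0,5,0],
    [0,0,0],
    [0,0,0],
    [0,0,0],
    [0,0,0],
    [0,0,0]
  ],
  "claw": [5,5,5,5,5,5,5,5]
}}

```text
t: 49.4
position: [0.5355, -0.5897, 0.1358]
eef_rot: [[-0.045, 0.999, 0.001], [0.999, 0.045, -0.002], [-0.003, 0.001, -1.0]]
contact_force: [0.3, -0.3, -1.4]
width: 0.0154
finger_force: 59.8
```

```bash
python3 - <<'E'
from h import *
s=st(); print(np.round(s["eef_rot"],3).tolist()); rows([.6414,-.1836,.14],2.53,s)
for n,z in(("wrist",.13),("scene",.01)):
    p=arm.get_image(n); cv2.imwrite(f"pics/x16{n}.png",p["img"])
    print(n,"cut",[(np.round(d["pixel"]).tolist(),round(d["p"],2),w(p,d["pixel"],z).round(3).tolist()) for d in arm.spot_in(p,"cut1")][:6])
    print("pan",find(p,"pan",.12),find(p,"pan_handle",.145))
    h=cv2.cvtColor(p["img"],cv2.COLOR_BGR2HSV); m=((h[...,1]<50)&(h[...,2]>(200 if n=="wrist" else 120))).astype("uint8")
    for c in cv2.findContours(m,0,1)[0]:
        (x,y),r=cv2.minEnclosingCircle(c); q=w(p,(y,x),z)
        if abs(q[0]-.53)<.09 and abs(q[1]+.45)<.15 and cv2.contourArea(c)>15: print(n,(round(x),round(y)),round(r),cv2.contourArea(c),q.round(3))
E
```

```text
t 49.4 pos [ 0.5355 -0.5897  0.1358] F [ 0.3 -0.3 -1.4] w 0.0154 ff 59.8 q [-53.4  39.6  60.7  -0.   79.5 -56. ]
[[-0.045, 0.999, 0.001], [0.999, 0.045, -0.002], [-0.003, 0.001, -1.0]]
shift [400.9 124.2  -5. ] turn z 0.1 cur yaw 2.6
wrist cut []
pan [([0.5317, -0.4979, 0.12], 0.63)] [([0.5347, -0.5965, 0.145], 0.55)]
wrist (320, 86) 123 29850.0 [ 0.533 -0.503  0.13 ]
wrist (321, 90) 143 2673.5 [ 0.533 -0.505  0.13 ]
scene cut [([308.0, 234.0], 0.52, [0.51, -0.355, 0.01]), ([307.0, 218.0], 0.48, [0.482, -0.378, 0.01])]
pan [([0.5305, -0.4941, 0.12], 0.59)] [([0.4309, -0.343, 0.145], 0.17)]
scene (194, 399) 7 50.5 [ 0.599 -0.529  0.01 ]
scene (169, 342) 44 3083.0 [ 0.471 -0.499  0.01 ]
scene (214, 305) 7 107.0 [ 0.472 -0.381  0.01 ]
```

Call:
{"name": "arm_command", "arguments": {
  "slide": [
    [10,3,-1],
    [20,6,-2],
    [35,10.8,-2],
    [40,12.4,0],
    [40,12.4,0],
    [40,12.4,0],
    [40,12.4,0],
    [40,12.4,0]
  ],
  "turn": [
    [0,0,0],
    [0,0,0],
    [0,0,0],
    [0,0,0],
    [0,0,0],
    [0,0,0],
    [0,0,0],
    [0,0,0]
  ],
  "claw": [5,5,5,5,5,5,5,5]
}}

```text
t: 50.6
position: [0.6049, -0.3194, 0.1389]
eef_rot: [[-0.044, 0.999, 0.0], [0.999, 0.044, 0.0], [0.0, 0.0, -1.0]]
contact_force: [0.3, 0.3, -2.0]
width: 0.0155
finger_force: 59.8
```

Call:
{"name": "arm_command", "arguments": {
  "slide": [
    [40,12.4,0],
    [40,12.4,0],
    [30,9.3,0],
    [18,5.6,0],
    [8,2.5,0],
    [0,0,0],
    [0,0,0],
    [0,0,0]
  ],
  "turn": [
    [0,0,0],
    [0,0,0],
    [0,0,0],
    [0,0,0],
    [0,0,0],
    [0,0,0],
    [0,0,0],
    [0,0,0]
  ],
  "claw": [5,5,5,5,5,5,5,5]
}}

```text
t: 51.4
position: [0.6405, -0.1858, 0.1386]
eef_rot: [[-0.042, 0.999, -0.0], [0.999, 0.042, -0.0], [-0.0, -0.0, -1.0]]
contact_force: [-0.3, 0.4, -1.7]
width: 0.0154
finger_force: 59.8
```

```bash
python3 - <<'E'
from h import *
s=st(); rows([.6414,-.1836,.02],2.53,s)
p=arm.get_image("wrist"); print(find(p,"pan",.128),find(p,"pan_handle",.152))
p=arm.get_image("scene"); print(find(p,"pan",.128), find(p,"tub",0)); print([(np.round(d["pixel"]).tolist(),round(d["p"],2),w(p,d["pixel"],.01).round(3).tolist()) for d in arm.spot_in(p,"cut1")][:6])
E
```

```text
t 51.4 pos [ 0.6405 -0.1858  0.1386] F [-0.3  0.4 -1.7] w 0.0154 ff 59.8 q [-22.9  22.   85.1  -0.   72.9 -25.3]
shift [  2.2   1.  118.6] turn z -0.1 cur yaw 2.43
[([0.637, -0.0941, 0.128], 0.56)] [([0.6414, -0.1901, 0.152], 0.62)]
[([0.6356, -0.0897, 0.128], 0.91)] [([0.5313, -0.4155, 0.0], 0.68)]
[([120.0, 402.0], 0.72, [0.417, 0.348, 0.01]), ([305.0, 216.0], 0.66, [0.476, -0.378, 0.01]), ([233.0, 366.0], 0.57, [0.591, -0.011, 0.01])]
```

Call:
{"name": "arm_command", "arguments": {
  "slide": [
    [2.2,1,10],
    [0,0,22],
    [0,0,25],
    [0,0,25],
    [0,0,20],
    [0,0,11],
    [0,0,4],
    [0,0,0]
  ],
  "turn": [
    [0,0,0],
    [0,0,0],
    [0,0,0],
    [0,0,0],
    [0,0,0],
    [0,0,0],
    [0,0,0],
    [0,0,0]
  ],
  "claw": [5,5,5,5,5,5,5,5]
}}

```text
t: 52.55
position: [0.6417, -0.1817, 0.0214]
eef_rot: [[-0.044, 0.999, -0.0], [0.999, 0.044, 0.0], [0.0, -0.0, -1.0]]
contact_force: [-0.2, -1.2, -2.0]
width: 0.0149
finger_force: 59.8
```

Call:
{"name": "arm_command", "arguments": {
  "slide": [
    [0,0,1],
    [0,0,1],
    [0,0,1],
    [0,0,1],
    [0,0,0.5],
    [0,0,0],
    [0,0,0],
    [0,0,0]
  ],
  "turn": [
    [0,0,0],
    [0,0,0],
    [0,0,0],
    [0,0,0],
    [0,0,0],
    [0,0,0],
    [0,0,0],
    [0,0,0]
  ],
  "claw": [5,5,5,5,5,5,5,5]
}}

```text
t: 53.35
position: [0.6417, -0.1818, 0.0172]
eef_rot: [[-0.044, 0.999, -0.0], [0.999, 0.044, 0.0], [0.0, -0.0, -1.0]]
contact_force: [0.2, -0.0, -1.8]
width: 0.0157
finger_force: 59.8
```

```bash
python3 - <<'E'
from h import *
s=st(); rows([.6414,-.1836,.015],2.53,s)
E
```

```text
t 53.35 pos [ 0.6417 -0.1818  0.0172] F [ 0.2 -0.  -1.8] w 0.0157 ff 59.8 q [-22.6  30.1  88.5   0.   61.5 -25.1]
shift [-1.7 -0.4  2.2] turn z -0.0 cur yaw 2.53
```

Call:
{"name": "arm_command", "arguments": {
  "slide": [
    [-1.7,0,0.7],
    [0,0,0.7],
    [0,0,0.6],
    [0,0,0],
    [0,0,0],
    [0,0,0],
    [0,0,0],
    [0,0,0]
  ],
  "turn": [
    [0,0,0],
    [0,0,0],
    [0,0,0],
    [0,0,0],
    [0,0,0],
    [0,0,0],
    [0,0,0],
    [0,0,0]
  ],
  "claw": [5,5,5,5,5,5,10,20],
  "grip_force": 20
}}

```text
t: 54.15
position: [0.6419, -0.1835, 0.0153]
eef_rot: [[-0.044, 0.999, 0.0], [0.999, 0.044, 0.0], [0.0, 0.0, -1.0]]
contact_force: [-0.1, -0.2, -0.5]
width: 0.0184
finger_force: 0.0
```

Call:
{"name": "arm_command", "arguments": {
  "slide": [
    [0,0,0],
    [0,0,0],
    [0,0,0],
    [0,0,-10],
    [0,0,-35],
    [0,0,-40],
    [0,0,-45],
    [0,0,-45]
  ],
  "turn": [
    [0,0,0],
    [0,0,0],
    [0,0,0],
    [0,0,0],
    [0,0,0],
    [0,0,0],
    [0,0,0],
    [0,0,0]
  ],
  "claw": [40,60,60,60,60,60,60,60]
}}

```text
t: 54.95
position: [0.6415, -0.1834, 0.1926]
eef_rot: [[-0.044, 0.999, 0.0], [0.999, 0.044, -0.0], [-0.0, 0.0, -1.0]]
contact_force: [-0.2, -0.1, -0.3]
width: 0.0595
finger_force: 0.0
```

Call:
{"name": "arm_command", "arguments": {
  "slide": [
    [-10,-35,-8],
    [-10,-45,-8],
    [-10,-45,-8],
    [-10,-45,0],
    [-10,-45,0],
    [0,-30,0],
    [0,0,0],
    [0,0,0]
  ],
  "turn": [
    [0,0,0],
    [0,0,0],
    [0,0,0],
    [0,0,0],
    [0,0,0],
    [0,0,0],
    [0,0,0],
    [0,0,0]
  ],
  "claw": [60,60,60,60,60,60,60,60]
}}

```text
t: 55.75
position: [0.3993, -0.2447, 0.2153]
eef_rot: [[-0.043, 0.999, 0.002], [0.999, 0.043, -0.001], [-0.001, 0.002, -1.0]]
contact_force: [0.1, -0.1, 0.5]
width: 0.0595
finger_force: 0.0
```

```bash
python3 - <<'E'
from h import *
s=st(); S=arm.get_image("scene"); T=arm.get_image("top")
for p in(S,T):
    for l,z in(("pan",.004),("pan_handle",.028),("jaw_face",.084),("fixed_face",.084),("lever_knob",.116),("tub",0),("cut1",.004)): print(l,find(p,l,z,5))
    whites(p,.104,900,3200)
a=cv2.resize(S["img"][130:400,140:520],None,fx=1.1*1.9,fy=1.1*1.9,interpolation=2); print(a.shape); cv2.imwrite("pics/s17.png",a); cv2.imwrite("pics/t17.png",T["img"])
E
```

```text
t 55.75 pos [ 0.3993 -0.2447  0.2153] F [ 0.1 -0.1  0.5] w 0.0595 ff 0.0 q [-41.2  -9.2 110.6   0.   78.5 -43.6]
pan [([0.6323, -0.0895, 0.004], 0.81)]
pan_handle [([0.6448, -0.1811, 0.028], 0.91)]
jaw_face [([0.618, 0.1597, 0.084], 0.61), ([0.5387, -0.3615, 0.084], 0.23)]
fixed_face [([0.6254, 0.1953, 0.084], 0.9), ([0.5722, -0.3677, 0.084], 0.24)]
lever_knob [([0.5445, 0.1146, 0.116], 0.75)]
tub [([0.5302, -0.4163, 0.0], 0.56), ([0.5025, -0.3546, 0.0], 0.26)]
cut1 [([0.4736, -0.3795, 0.004], 0.59), ([0.5009, -0.3456, 0.004], 0.57), ([0.5408, -0.3469, 0.004], 0.52)]
white [907.1 -96.3] [277.6   6.6] long dir 89.9
white [ 862.3 -100.7] [278.2   6.4] long dir 89.9
white [643.1 -25.4] [107.6   9.7] long dir 2.6
white [563.1  15.1] [30.9 96.8] long dir -86.5
white [624.9 169.2] [52.9 49. ] long dir 2.2
white [356.7 270.2] [51.1 46.3] long dir 43.9
pan [([0.6334, -0.0918, 0.004], 0.63)]
pan_handle [([0.6446, -0.1894, 0.028], 0.69)]
jaw_face [([0.6224, 0.1464, 0.084], 0.93)]
fixed_face [([0.6198, 0.1874, 0.084], 0.89)]
lever_knob [([0.542, 0.1157, 0.116], 0.59), ([0.3349, 0.2557, 0.116], 0.23)]
tub [([0.6436, 0.1691, 0.0], 0.51)]
cut1 []
white [335.  283.4] [49.6 48.5] long dir 45.1
white [537.3  32.7] [ 23.5 108.4] long dir -86.5
white [622. 165.] [54.6 56.8] long dir -87.1
white [816.5 -69. ] [  7.1 274.6] long dir -89.9
white [860.6 -65.1] [  7.5 275. ] long dir -90.0
(564, 794, 3)
```

View pics/s17.png

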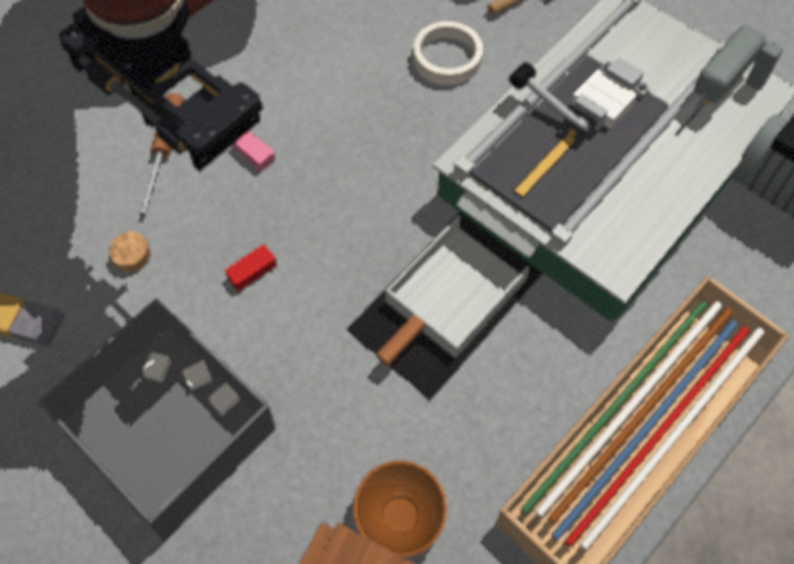

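```bash
python3 -c "
from station import arm
print(arm.close_job())"
```

```text
the job is handed in; nothing more can be done
None
```

The job is handed in: both white bars are clamped snug in the vise with the lever locked down, the three cut-offs are in the grey tub, and the empty pan is back flat on its mat, handle outwards. The last camera check showed all of this.

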